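# Trace the mirror profile along its template

## Task

Trace the template's curved edge with the standing stylus: bring its round foot against the edge at the open end (the end without the metal stop), then slide it along the whole edge, over the hump and through the hollow, until it meets the stop. Keep the foot down on the board and against the edge all the way, then leave the stylus standing there against the stop and let go. Do not disturb the jar, the tin or the screwdriver.

Things in the scene. Friction and masses are not known exactly. Their poses are not given: they have to be found in the camera images.
- board: Fixed plywood drawing board, 300 (x) by 460 mm (y), 12 mm thick, lying on the bench. Origin: centre of its underside; its x points away from the robot, y to the robot's left (turned by up to 0.3 rad). It carries a sheet of white paper (look only) and the template. Coordinates below are (x, y) in mm in the board's frame.
- template: Black plastic plate fixed on the board, 18 mm high above it, with one curved edge facing +x; origin over the board's, at its top. The edge runs from the open end (0, 103) over a hump to (0, 0), smoothly into a hollow, to (15, -117) at the stop: an aluminium wall 14 mm thick, 30 mm high, square to the edge, 60 mm out from it. The plate's back is at x = -90.
- stylus: Loose stylus, 300 g, standing upright on the board to the left of the template's open end; round about z (yaw means nothing). Steel foot 40 mm diameter, 0 to 24 mm high; 16 mm neck up to 46 mm; wooden handle 26 mm diameter, 46 to 108 mm, top at 112. Origin: centre of the foot's underside. The foot slides easily along the edge (friction 0.3) and touches the edge with its axis 20 mm off it.
- start (a point): Fixed on the board's top: where the stylus axis stands when the foot touches the edge at the open end: (15.3, 115.7).
- crest (a point): Stylus axis when the foot touches the top of the hump: (38.7, 51.4), on the board's top.
- middle (a point): Stylus axis when the foot touches the edge where the hump turns into the hollow: (15.3, -12.9), on the board's top.
- dip (a point): Stylus axis when the foot touches the bottom of the hollow: (1.3, -51.4), on the board's top.
- finish (a point): Stylus axis when the foot touches both the edge and the stop: (12.5, -86.3), on the board's top.
- hump_centre (a point): Centre of the hump's arc (convex edge, radius 80 mm), on the board's top: (-61.3, 51.4). The touching stylus's axis is 100 mm from it.
- hollow_centre (a point): Centre of the hollow's arc (concave edge, radius 80 mm), on the board's top: (61.3, -51.4). The touching stylus's axis is 60 mm from it.
- flask: Bystander: amber glass jar with black cap, 64 mm diameter, 130 mm high, standing on the bench beyond the board. Origin: centre of its underside.
- tin: Bystander: round aluminium tin, 80 mm diameter, 50 mm high, standing on the bench to the right of the board. Origin: centre of its underside.
- driver: Bystander: black-handled screwdriver lying on the bench to the left of the board. Origin: on the underside, midway along its length.
There are look-alikes about, which are no part of the job. There is more than one size of the stylus; the one meant has the size given above.

How it is judged:
By the outcome, as a careful person would: the job done as asked, in the order asked, and still so for the second after the job is handed in, with the robot touching nothing.
It also fails if it takes over 54 s, if anything falls off the work surface, if the arm or the gripper's body presses on something with over 40 N, if the wrist force passes 120 N, or if a joint passes its speed limit or range.

## Robot

A 7-joint arm with a two-finger parallel gripper is mounted at the origin on the work surface. World frame = base frame: x ahead of the robot, y to its left, z up, the work surface at z = 0. Lengths are in mm, angles in rad, forces in N, time in s.
With the tool pointing down it reaches from about 425 to 950 mm from the base axis. Payload 16.7 kg.
Tool frame: the origin (TCP) lies midway between the tips of the shut fingers; the grasp point (between the pads) lies 19 mm behind it; x points along the fingers, z is the direction in which the jaws open and shut, and the axes are right-handed (so a half turn about x gives the same grasp; the last joint's range is limited). The gripper opens to 94 mm and grips with 3 to 60 N. Pads are 16 mm wide; open, the fingers measure 119 mm over their backs; the gripper's body (75 mm by 177 mm) begins 78 mm behind the grasp point.
Start: joints at [-1.415, 0.426, 0.074, 1.606, -0.034, 1.111, -0.067], TCP at [202.573, 643.847, 205.467] pointing down, gripper open.
Joint ranges: [-2.85, 2.85], [-0.5, 2.14], [-1.23, 1.37], [0.21, 2.46], [-1.02, 4.16], [0.16, 2.05], [-2.73, 2.73]. Speed limits (rad/s): [1.89, 1.89, 2.39, 2.39, 3.01, 3.01, 3.01].

## Interface

Orientations are given as [roll, pitch, yaw] about the fixed x, y, z axes, in that order (R = Rz(yaw) Ry(pitch) Rx(roll)).
In Python, from bench import ctrl gives the robot as it stands.
- The arm moves only by the tool apply_moves, never from a script. Its argument "steps" is a list of rows, each an object with "travel": the shift along the tool's x, y, z in mm, a list of three; "spin": the turn about the tool's x in rad. A call has 1 to 20 rows; each row is the pose to reach, as a shift and turn from the pose commanded when the call began, along the tool's axes at that moment; what a row does not reach only later rows make up. A row lasts 1/12 s, in which the tool goes at most 41.7 mm and 7.16 degrees, less where a joint would pass 70% of its speed; a pose out of reach is approached as far as the arm can. A call with a gripper value outside its range is refused whole. "hand" is the opening, from -1 (shut) to 1 (fully open), set as the call begins (left out, the last holds). The fingers move at their own pace and stop on an object; the grip force is fixed at half the most. Time passes only in rows, so rows that repeat a pose let the fingers close. It gives the time, the measured TCP pose, the force and the opening at its end, in the units of the state.
- ctrl.sense(): the state, without advancing time (a new reading comes with each control period).
- ctrl.get_image(name): name is "scene" or "top" or "wrist"; returns (picture, depth): 384x512x3 uint8, blue, green, red; 384x512 float32, mm along the optical axis (not along the pixel's ray), 0 where there is no reading.
- ctrl.camera_model(name): a dict with "vfov" (degrees; the focal length in pixels is half the picture's height over the tangent of half this angle, whatever the lens; pixels are square), "cx", "cy" (the principal point, pixels), "k1" (the pictures are not rectified: a ray, as slopes to the right and down, at radius r is drawn at 1 + k1 r^2 times it, then the intrinsics apply), "R" (3x3) and "t" (3): a world point X has camera coordinates R X + t. Camera axes: x right, y down, z forward; pixel columns grow to the right and rows downward; lengths in mm; the calibration is good to about 2 mm. A picture is of the moment at which its call begins: read the wrist's pose just before it. camera_model takes no time and is no camera call; for the wrist camera it gives the pose at the moment of the call.
- ctrl.sign_off(): hands the job in, once; it reports no verdict.
The state is a dict: "time": time; "joints": joint angles; "qvel": joint speeds; "tau": joint torques, N m; "eef_pos": TCP position; "tool_rot": TCP orientation; "ft_force": force on the tool from outside, world axes, zero at the start; "ft_torque": the same for the moment, N m; "opening": opening from 0.0 (shut) to 1.0 (fully open).
Only numpy, scipy, OpenCV 4.12 (cv2) and the standard library are available. Lean on these libraries where they do the work, as an engineer would, in place of code of your own. Each camera call takes 0.05 s, during which the arm holds its last target.

## Working session

There is one attempt and no reset: what is moved stays moved. The work goes in short steps, Python scripts to look and compute and a tool call to move; the robot and the scene stay as the last step left them, time stands still between calls to the robot, and variables do not carry over. Pictures are saved under pics/ and viewed, and the job is handed in when it is done.

Besides the shell and the picture viewer there is one more tool, called after "Emit:" in YAML: its name, and indented under it one key for each argument. apply_moves: Moves the arm, as the interface text tells. Its arguments: {"type":"object","properties":{"steps":{"type":"array","items":{"type":"object","properties":{"travel":{"type":"array","items":{"type":"number"}},"spin":{"type":"number"}}}},"hand":{"type":"number"}},"required":["steps"]}

```bash
mkdir -p pics; ls; cat > h.py <<'E'
import numpy as np,cv2
from bench import ctrl
def save(n,f):
    im,d=ctrl.get_image(n);m=ctrl.camera_model(n)
    cv2.imwrite(f'pics/{f}.png',im);np.savez(f'{f}.npz',im=im,d=d,**{k:np.array(v) for k,v in m.items()})
def load(f): return np.load(f+'.npz')
def K(m):
    f=192/np.tan(np.radians(float(m['vfov']))/2);return f
def undist(m,u,v):
    f=K(m);x=(np.asarray(u,float)-m['cx'])/f;y=(np.asarray(v,float)-m['cy'])/f
    rd=np.hypot(x,y);r=rd.copy()
    for _ in range(20): r=rd/(1+m['k1']*r*r)
    s=np.where(rd>0,r/np.maximum(rd,1e-12),1);return x*s,y*s
def px2w(m,u,v,d=None):
    u=np.atleast_1d(u);v=np.atleast_1d(v)
    x,y=undist(m,u,v)
    if d is None: d=m['d'][v.astype(int),u.astype(int)]
    P=np.stack([x*d,y*d,d*np.ones_like(x)],-1)
    return (P-m['t'])@m['R']
def px2z(m,u,v,z):
    x,y=undist(m,np.atleast_1d(u),np.atleast_1d(v))
    D=np.stack([x,y,np.ones_like(x)],-1)@m['R'];C=-m['R'].T@m['t']
    return C+D*((z-C[2])/D[:,2])[:,None]
def w2px(m,X):
    P=np.atleast_2d(X)@m['R'].T+m['t'];x=P[:,0]/P[:,2];y=P[:,1]/P[:,2];s=1+m['k1']*(x*x+y*y)
    f=K(m);return np.stack([x*s*f+m['cx'],y*s*f+m['cy']],-1)
E
python3 - <<'E'
from h import *
s=ctrl.sense();print(s)
save('scene','s0');save('top','t0')
for f in('s0','t0'):
    m=load(f);print(-m['R'].T@m['t'],m['R'],m['vfov'],m['k1'])
E
```

```text
pics
{'time': 0.0, 'joints': array([-1.41550208,  0.42675868,  0.07387902,  1.60659245, -0.03409368,
        1.11077238, -0.06710015]), 'qvel': array([ 7.18852550e-04, -7.46571017e-05, -2.58716307e-04,  1.46376821e-03,
        7.98728251e-04, -5.23435695e-04,  1.00747368e-03]), 'tau': array([-1.05017421e-03, -9.35798335e+01,  3.66608597e+00, -4.54209316e+01,
       -4.87921515e-02,  1.99477718e-02,  1.07063813e-04]), 'eef_pos': array([202.48638898, 643.46916185, 204.76507924]), 'tool_rot': array([-3.05230908,  1.56952564, -1.78636118]), 'ft_force': array([ 0.05694208,  0.24953232, -0.76498798]), 'ft_torque': array([ 0.03482076,  0.00082186, -0.03827461]), 'opening': 0.9975095251392004}
[1174.55275677  425.56049864 1119.06270839] [[-0.56580182  0.82452923  0.00445623]
 [ 0.70267529  0.48499782 -0.52060018]
 [-0.43141133 -0.29142524 -0.85378896]] 43.53555600349543 -0.174260098842311
[481.40412402  38.65914364 928.93473518] [[ 0.01476634 -0.99965247 -0.02183795]
 [-0.98859342 -0.01132215 -0.15018276]
 [ 0.14988331  0.0238065  -0.98841704]] 52.80997998911854 -0.08224750911302736
```

View pics/s0.png

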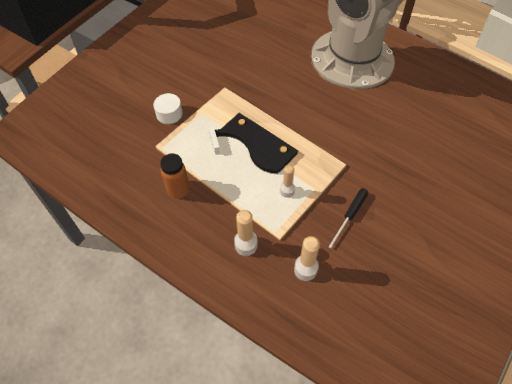

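View pics/t0.png

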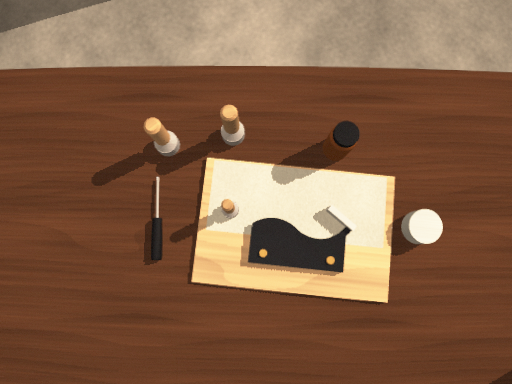

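Three look-alike styli show up in the top view: pixels (230,208) on the board, and (232,130) and (166,142) on the bench. I'll measure their sizes and find the board's pose.

```bash
python3 - <<'E'
from h import *
m=load('t0')
# heights map
v,u=np.mgrid[0:384,0:512];P=px2w(m,u.ravel(),v.ravel()).reshape(384,512,3)
ok=m['d']>0
for n,(c,r) in dict(a=(230,208),b=(230,122),c=(162,135)).items():
    w=20
    for lo,hi in((20,34),(55,200)):
        M=ok&(abs(u-c)<w+5)&(abs(v-r)<w+12)&(P[...,2]>lo)&(P[...,2]<hi)
        q=P[M]
        if len(q): print(n,lo,len(q),q.min(0).round(1),q.max(0).round(1),np.median(q,0).round(1))
# board corners rough: top at z=12
print(px2z(m,[208,396,388,193],[158,176,301,283],12).round(1))
bm=ok&(abs(P[...,2]-12)<4)
big=(P[...,2]>24)&(P[...,2]<36)
print(np.median(P[240:260,270:330,2]),np.median(P[170:180,260:300,2]),np.median(P[330:,:,2]))
cv2.imwrite('pics/z0.png',cv2.resize(m['im'][90:310,120:420],None,fx=2.6,fy=2.6,interpolation=cv2.INTER_CUBIC))
E
```

```text
a 20 81 [503.9  46.3  20.3] [578.7 124.   33.9] [524.8  51.1  29.2]
a 55 154 [560.1  91.2  59.8] [585.1 116.  127.2] [570.  102.8 122.2]
b 20 47 [734.   74.   20.4] [776.2 127.1  33.9] [740.2  95.   28.9]
b 55 441 [743.3  84.1  66.1] [781.7 120.1 164.6] [753.  100.7 155.5]
c 20 57 [705.4 236.   20.4] [760.2 291.3  34. ] [717.7 245.8  29.7]
c 55 481 [715.1 243.4  66.5] [753.2 281.1 165.8] [726.8 256.  152.7]
[[ 698.9  161.1   12. ]
 [ 659.5 -295.7   12. ]
 [ 364.2 -266.7   12. ]
 [ 399.9  187.6   12. ]]
29.172025749630883 12.805845395306061 0.0827260883841908
```

View pics/z0.png

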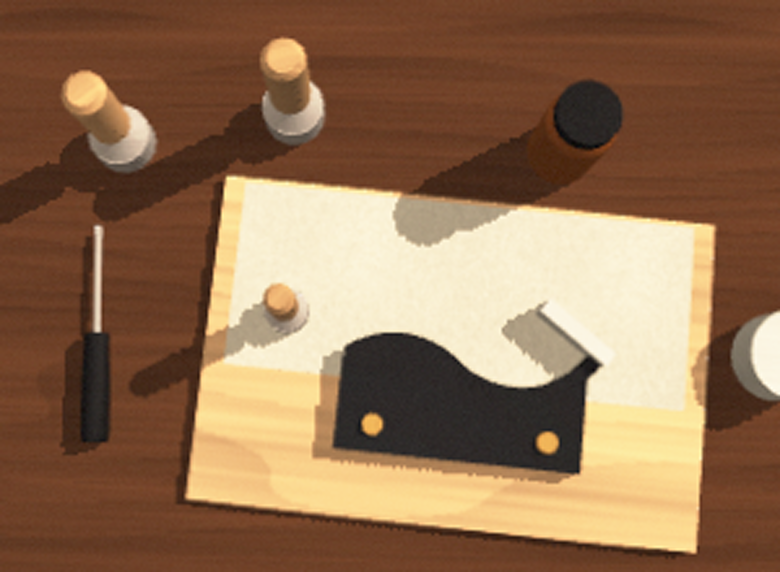

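Stylus (230,208) tops out at about z=123, which is 12+112, with a handle about 25 mm across, and it stands on the board. That fits the description. The other two are about 158 mm tall on the bench, so they are the wrong size. Next I'll fit the board and template pose.

```bash
cat >> h.py <<'E'
from scipy.optimize import least_squares
def tmpl_edge(n=60):
    hc=np.array([-61.3,51.4]);oc=np.array([61.3,-51.4])
    a0=np.arctan2(51.6,61.3);a=np.linspace(a0,-np.radians(40),n)
    A=hc+80*np.stack([np.cos(a),np.sin(a)],1)
    b0=np.arctan2(51.4,-61.3);b1=np.arctan2(-117+51.4,15-61.3)%(2*np.pi)
    b=np.linspace(b0,b1,n);B=oc+80*np.stack([np.cos(b),np.sin(b)],1)
    return np.vstack([A,B])
def b2w(p,xy,z):
    c,s=np.cos(p[2]),np.sin(p[2]);xy=np.atleast_2d(xy)
    return np.column_stack([p[0]+c*xy[:,0]-s*xy[:,1],p[1]+s*xy[:,0]+c*xy[:,1],np.full(len(xy),float(z))])
def w2b(p,X):
    c,s=np.cos(p[2]),np.sin(p[2]);d=np.atleast_2d(X)[:,:2]-np.array(p[:2])
    return np.stack([c*d[:,0]+s*d[:,1],-s*d[:,0]+c*d[:,1]],1)
def lseg(a,b,n=60): return np.linspace(a,b,n)
def grad_fit(m,p0,groups,win=6,it=5):
    """edge-normal search of strongest gradient; groups: list of (xy,z). fits pose p"""
    g=cv2.GaussianBlur(m['im'].astype(np.float32),(0,0),0.8)
    p=np.array(p0,float)
    for k in range(it):
        w=win if k<2 else max(2.5,win/2)
        obs=[]
        for xy,z,out in groups:
            t=np.gradient(xy,axis=0);t/=np.linalg.norm(t,axis=1)[:,None];n=np.stack([-t[:,1],t[:,0]],1)
            q=w2px(m,b2w(p,xy,z));q2=w2px(m,b2w(p,xy+n,z));nn=q2-q;L=np.linalg.norm(nn,axis=1)[:,None];nn/=L
            s=np.arange(-w,w+.01,.25)
            S=q[:,None]+nn[:,None]*s[None,:,None]
            c=cv2.remap(g,S[...,0].astype(np.float32),S[...,1].astype(np.float32),cv2.INTER_LINEAR)
            G=np.abs(np.gradient(c.sum(-1),axis=1));j=G.argmax(1)
            good=(G.max(1)>out)&(j>0)&(j<len(s)-1)
            obs.append((xy,z,q+nn*s[j][:,None],nn,good))
        def res(x):
            r=[]
            for xy,z,o,nn,gd in obs: r.append((((w2px(m,b2w(x,xy,z))-o)*nn).sum(1))[gd])
            return np.concatenate(r)
        sol=least_squares(res,p,loss='soft_l1',f_scale=.4);p=sol.x
    return p,[ (len(xy),int(gd.sum()),float(np.median(np.abs(((w2px(m,b2w(p,xy,z))-o)*nn).sum(1)[gd]))),float(np.median((((w2px(m,b2w(p,xy,z))-o)*nn).sum(1)[gd])))) for xy,z,o,nn,gd in obs]
E
python3 - <<'E'
from h import *
board=[(lseg((150,225),(150,-225)),12,10),(lseg((-145,-230),(145,-230)),12,10),(lseg((-145,230),(145,230)),12,10),(lseg((-150,225),(-150,-225)),12,10)]
tm=[(tmpl_edge(),30,10),(lseg((-90,95),(-90,-110)),30,10)]
for f in('t0','s0'):
    m=load(f)
    p0=[531,-53.5,-0.088]
    for g in(board,tm,board+tm):
        p,i=grad_fit(m,p0,g);print(f,p.round(4),[(a,b,round(c,2),round(d,2)) for a,b,c,d in i])
    im=m['im'].copy()
    im=cv2.resize(im,None,fx=3,fy=3,interpolation=cv2.INTER_CUBIC)
    for xy,z,_ in board+tm:
        for q in w2px(m,b2w(p,xy,z)): cv2.circle(im,tuple(np.round((q+.5)*3).astype(int)),1,(0,0,255),-1)
    c=w2px(m,b2w(p,[[0,0]],12))[0]*3;x,y=np.maximum(c-[390,290],0).astype(int)
    cv2.imwrite(f'pics/fit_{f}.png',im[y:y+580,x:x+780])
# stylus
m=load('t0')
v,u=np.mgrid[190:228,212:248];P=px2w(m,u.ravel(),v.ravel())
q=P[(P[:,2]>118)&(P[:,2]<130)];print(len(q),(q.min(0)+q.max(0))/2,q.mean(0),w2b(p,q.mean(0)[None]))
E
```

```text
t0 [ 5.312304e+02 -4.973260e+01 -9.240000e-02] [(60, 60, 0.22, 0.22), (60, 60, 0.24, -0.23), (60, 60, 0.23, 0.02), (60, 60, 0.28, -0.28)]
t0 [ 5.313754e+02 -4.902530e+01 -8.730000e-02] [(120, 120, 0.24, 0.05), (60, 60, 0.28, -0.23)]
t0 [ 5.312733e+02 -4.963490e+01 -9.170000e-02] [(60, 60, 0.23, 0.23), (60, 60, 0.23, -0.1), (60, 60, 0.27, 0.27), (60, 60, 0.28, -0.27), (120, 120, 0.23, 0.22), (60, 60, 0.28, -0.28)]
s0 [ 5.358406e+02 -4.910920e+01 -9.200000e-02] [(60, 51, 0.55, -0.53), (60, 60, 0.21, 0.21), (60, 60, 0.19, -0.06), (60, 60, 0.24, 0.24)]
s0 [ 5.417874e+02 -4.182940e+01 -9.150000e-02] [(120, 120, 0.46, -0.29), (60, 60, 2.0, 2.0)]
s0 [ 5.369928e+02 -4.888080e+01 -9.270000e-02] [(60, 49, 0.22, -0.02), (60, 60, 0.24, 0.24), (60, 60, 0.24, -0.0), (60, 60, 0.73, 0.73), (120, 109, 1.74, -1.74), (60, 60, 0.75, 0.75)]
116 [573.22262049 104.27817283 122.64169641] [572.66234807 103.93290526 123.18162421] [[ 21.37355455 155.45906908]]
```

View pics/fit_t0.png

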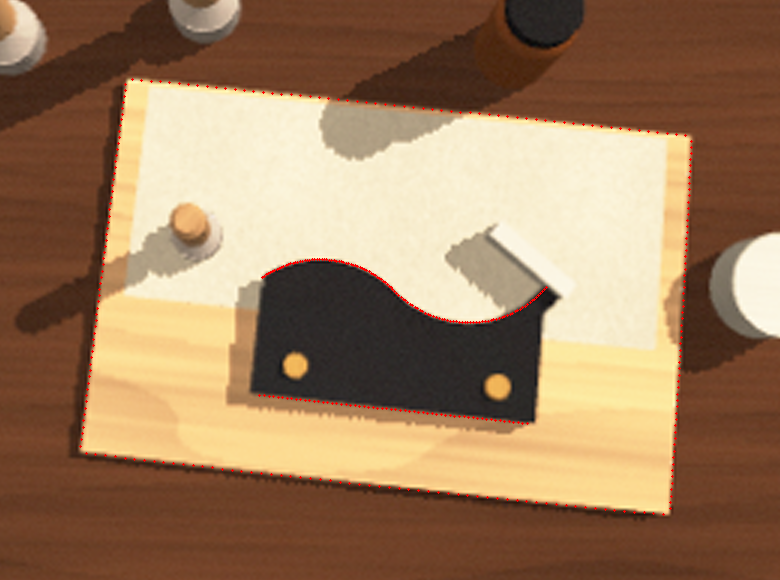

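View pics/fit_s0.png

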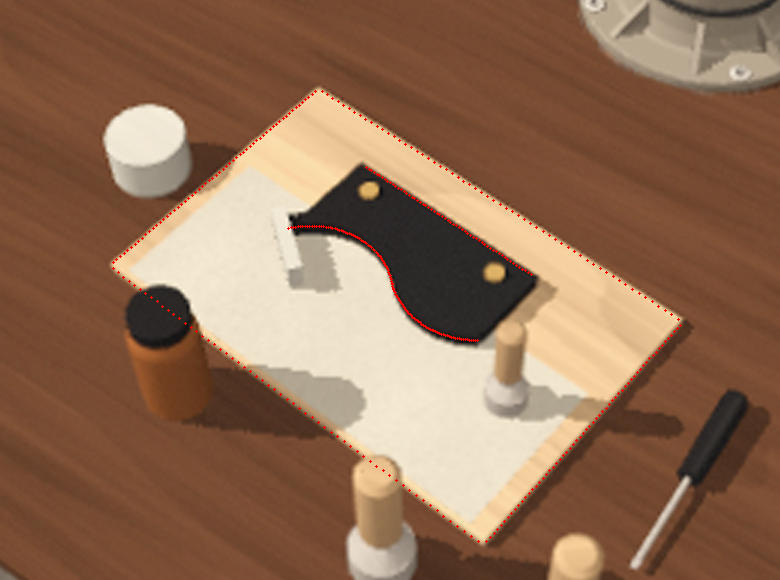

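Scene-view fit is ambiguous at the wall edge; the top fit is clean (0.25 px). I'll work out the first approach move.

```bash
cat >> h.py <<'E'
from scipy.spatial.transform import Rotation as Ro
def tool(s=None):
    s=s or ctrl.sense();return s['eef_pos'],Ro.from_euler('xyz',s['tool_rot']).as_matrix()
E
python3 - <<'E'
from h import *
p,R=tool();print(R.round(4))
P=np.array([531.3,-49.6,-.0918])
tgt=np.array([572.7,104,200]);print('travel',R.T@(tgt-p))
z=R[:,2];print('jaw yaw',np.degrees(np.arctan2(z[1],z[0])),'board',np.degrees(P[2]))
m=ctrl.camera_model('wrist');C=-np.array(m['R']).T@m['t'];print('cam in tool',R.T@(C-p),np.array(m['R'])@R, m['vfov'],m['cx'],m['cy'],load('t0')['cx'])
E
```

```text
[[-3.000e-04 -9.539e-01  3.001e-01]
 [-1.000e-03  3.001e-01  9.539e-01]
 [-1.000e+00 -1.000e-04 -1.100e-03]]
travel [   5.32703064 -515.08632785 -403.53455731]
jaw yaw 72.53443250085542 board -5.259752559300957
cam in tool [-179.43470151   69.48262741   -0.36755708] [[-4.43351575e-04  1.35821781e-03  9.99998979e-01]
 [-2.39452668e-01 -9.70907282e-01  1.21254309e-03]
 [ 9.70907938e-01 -2.39451886e-01  7.55682151e-04]] 71.22307076523435 254.83912188489026 189.6904091501275 248.64830481489653
```

Emit:
apply_moves:
  steps:
    - {"travel": [0,-515,-403],"spin": 0.66}
    - {"travel": [0,-515,-403],"spin": 0.66}
    - {"travel": [0,-515,-403],"spin": 0.66}
    - {"travel": [0,-515,-403],"spin": 0.66}
    - {"travel": [0,-515,-403],"spin": 0.66}
    - {"travel": [0,-515,-403],"spin": 0.66}
    - {"travel": [0,-515,-403],"spin": 0.66}
    - {"travel": [0,-515,-403],"spin": 0.66}
    - {"travel": [0,-515,-403],"spin": 0.66}
    - {"travel": [0,-515,-403],"spin": 0.66}
    - {"travel": [0,-515,-403],"spin": 0.66}
    - {"travel": [0,-515,-403],"spin": 0.66}
    - {"travel": [0,-515,-403],"spin": 0.66}
    - {"travel": [0,-515,-403],"spin": 0.66}
    - {"travel": [0,-515,-403],"spin": 0.66}
    - {"travel": [0,-515,-403],"spin": 0.66}
    - {"travel": [0,-515,-403],"spin": 0.66}
    - {"travel": [0,-515,-403],"spin": 0.66}
    - {"travel": [0,-515,-403],"spin": 0.66}
    - {"travel": [0,-515,-403],"spin": 0.66}
  hand: 1

```text
time: 1.77
eef_pos: [572.3, 106.0, 205.2]
tool_rot: [2.184, 1.57, 2.791]
ft_force: [0.1, 0.0, 0.1]
opening: 1.0
```

```bash
python3 - <<'E'
from h import *
s=ctrl.sense();p,R=tool(s);print(s['time'],p,s['joints'].round(3),s['ft_force'].round(2));print(np.degrees(np.arctan2(R[1,2],R[0,2])))
save('wrist','w1')
m=load('w1');im=m['im'].copy()
im=cv2.resize(im,None,fx=1.5,fy=1.5)
cv2.imwrite('pics/w1b.png',im)
E
```

```text
1.7667 [572.26415817 106.01802651 205.24722982] [-0.695  0.297  0.494  1.841 -0.161  1.044  0.47 ] [0.15 0.01 0.12]
34.807738242157
```

View pics/w1b.png

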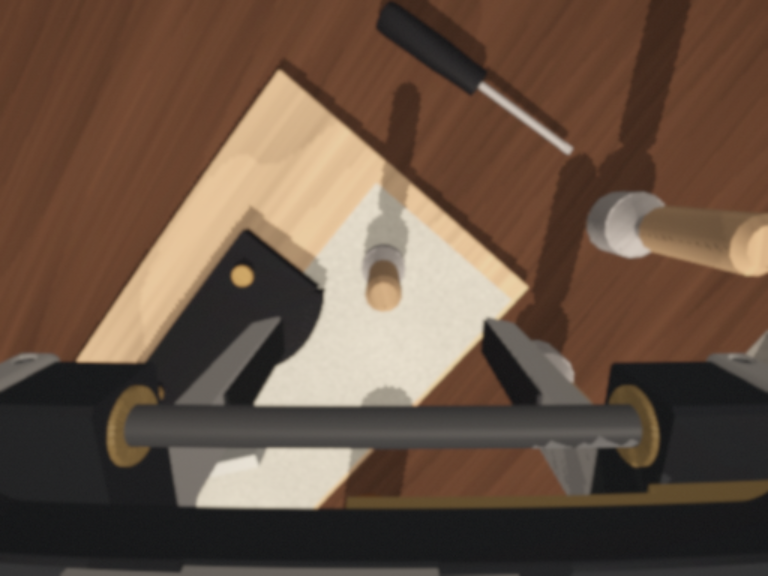

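The stylus sits between the fingers at (384,290) in this 1.5x view. The board's left corner is at (280,70) and the template's open end is at (320,290).

```bash
python3 - <<'E'
from h import *
m=load('w1');P0=np.array([531.3,-49.6,-.0918])
g=[(lseg((-145,230),(145,230)),12,10),(lseg((-150,225),(-150,100)),12,10)]
g2=[(lseg((-85,103),(-5,103)),30,10),(tmpl_edge()[2:22],30,10)]
for G in(g,g2,g+g2):
    p,i=grad_fit(m,P0,G,win=10);print(p.round(4),[(a,b,round(c,2),round(d,2)) for a,b,c,d in i])
v,u=np.mgrid[150:225,235:280];Q=px2w(m,u.ravel(),v.ravel())
q=Q[(Q[:,2]>118)&(Q[:,2]<130)];print(len(q),(q.min(0)+q.max(0))/2,q.max(0)-q.min(0),q.mean(0))
# foot/handle by slices
for lo,hi in((60,75),(75,90),(90,105),(15,35)):
    r=Q[(Q[:,2]>lo)&(Q[:,2]<hi)];print(lo,len(r),r.min(0).round(1),r.max(0).round(1)) if len(r) else 0
im=cv2.resize(m['im'],None,fx=3,fy=3)
for xy,z,_ in g+g2:
    for c in w2px(m,b2w(p,xy,z)): cv2.circle(im,tuple(np.round((c+.5)*3).astype(int)),1,(0,0,255),-1)
for P,col in((p,(0,0,255)),):
  pass
# handle top circle
a=np.linspace(0,6.28,60)
for c in w2px(m,np.column_stack([572.5+13*np.cos(a),104+13*np.sin(a),0*a+122])): cv2.circle(im,tuple(np.round((c+.5)*3).astype(int)),1,(0,255,0),-1)
cv2.imwrite('pics/w1fit.png',im[100:690,400:1180])
E
```

```text
[ 5.324779e+02 -4.919440e+01 -8.810000e-02] [(60, 60, 0.12, -0.01), (60, 60, 0.22, 0.03)]
[ 5.301992e+02 -4.503000e+01 -9.080000e-02] [(60, 60, 0.2, 0.0), (20, 20, 0.06, 0.05)]
[ 5.298775e+02 -4.697530e+01 -1.045000e-01] [(60, 60, 1.38, 1.38), (60, 60, 0.48, -0.03), (60, 60, 0.86, -0.86), (20, 20, 0.37, 0.14)]
485 [573.06776469 104.58048466 122.13948092] [25.2525352  25.153491    8.12145758] [572.53321992 105.3955229  123.05963698]
60 43 [560.5 103.7  60.4] [581.  117.2  74.8]
75 46 [560.3  99.6  76.3] [580.4 117.3  89.7]
90 59 [560.3 103.6  90.4] [581.4 117.3 104.9]
15 63 [553.3  52.1  15. ] [624.3 127.4  35. ]
```

View pics/w1fit.png

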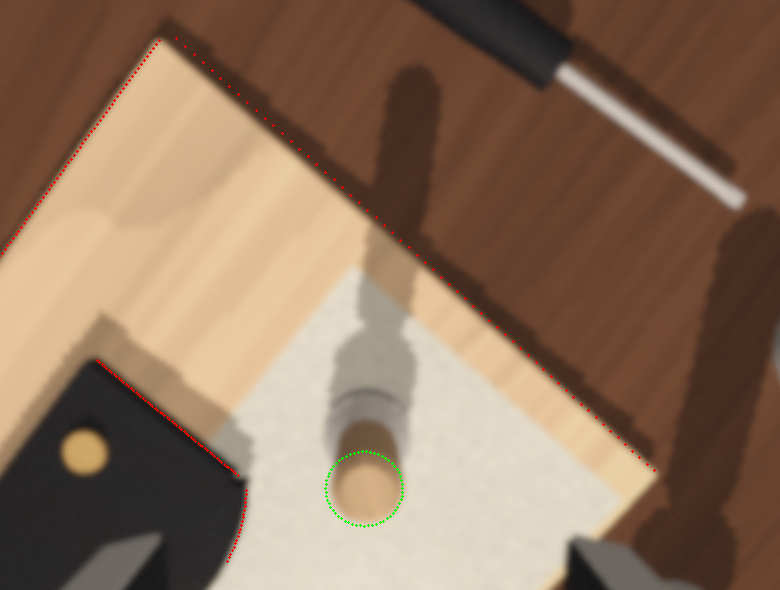

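Emit:
apply_moves:
  steps:
    - {"travel": [35,-1.6,0]}
    - {"travel": [70,-1.6,0]}
    - {"travel": [100,-1.6,0]}
    - {"travel": [120,-1.6,0]}
    - {"travel": [130,-1.6,0]}
    - {"travel": [130,-1.6,0]}
    - {"travel": [130,-1.6,0]}

```text
validation failed for argument at $.st...
```

```bash
python3 - <<'E'
from h import *
s=ctrl.sense();p,R=tool(s);print(s['time'],p,s['joints'].round(3),s['ft_force'].round(2))
save('wrist','w2')
m=load('w2')
cv2.imwrite('pics/w2.png',cv2.resize(m['im'],None,fx=1.5,fy=1.5))
E
```

```text
1.8167 [572.29971665 106.16140997 205.38776964] [-0.695  0.296  0.494  1.841 -0.161  1.044  0.47 ] [ 0.31 -0.21 -0.  ]
```

View pics/w2.png

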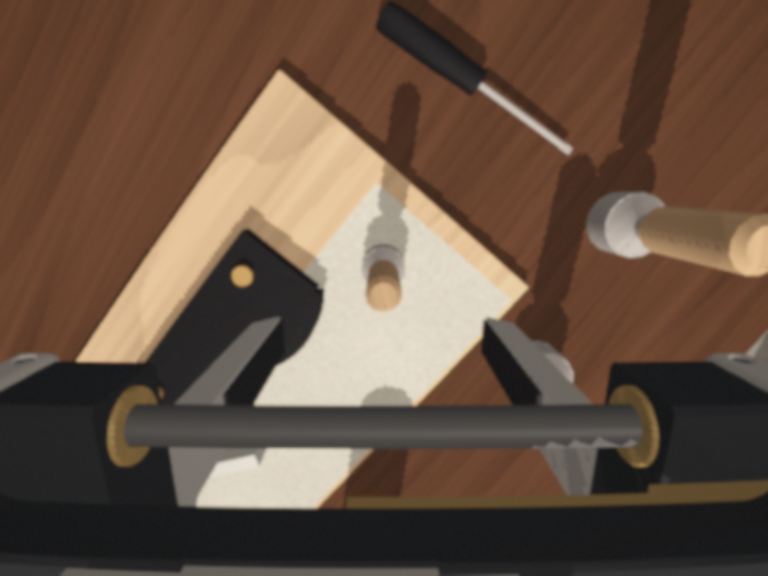

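The move was refused because every row needs a spin, so the view hasn't changed. I'll resend it with spin included.

Emit:
apply_moves:
  steps:
    - {"travel": [35,-1.6,0],"spin": 0}
    - {"travel": [70,-1.6,0],"spin": 0}
    - {"travel": [100,-1.6,0],"spin": 0}
    - {"travel": [120,-1.6,0],"spin": 0}
    - {"travel": [130,-1.6,0],"spin": 0}
    - {"travel": [130,-1.6,0],"spin": 0}
    - {"travel": [130,-1.6,0],"spin": 0}

```text
time: 2.45
eef_pos: [574.0, 103.9, 76.0]
tool_rot: [-1.34, 1.571, -0.733]
ft_force: [-0.3, 0.4, 0.2]
opening: 0.999
```

```bash
python3 - <<'E'
from h import *
s=ctrl.sense();p,R=tool(s);print(s['time'],p,s['joints'].round(3),s['ft_force'].round(2))
save('wrist','w3')
m=load('w3')
cv2.imwrite('pics/w3.png',cv2.resize(m['im'],None,fx=1.5,fy=1.5))
E
```

```text
2.45 [573.95000988 103.87892755  76.04986877] [-0.631  0.458  0.436  1.946 -0.265  0.792  0.56 ] [-0.31  0.38  0.19]
```

View pics/w3.png

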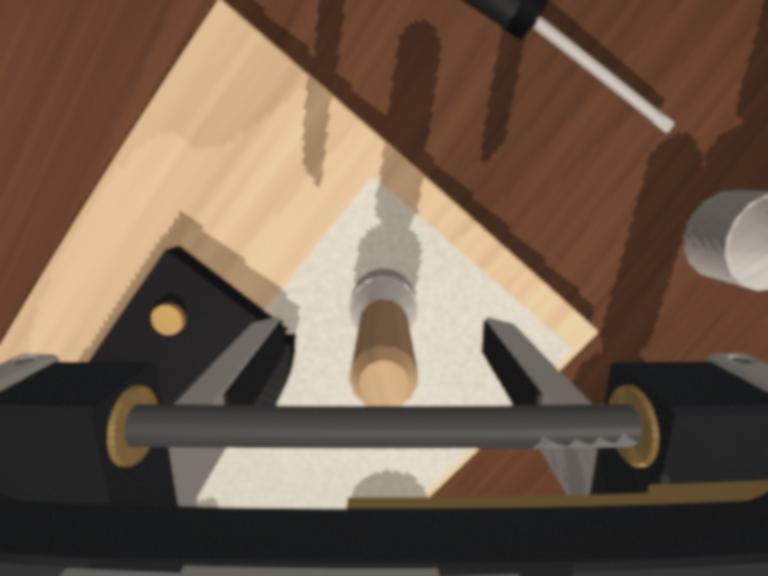

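The handle is centred between the fingers at (384,385), so I'll close on it.

Emit:
apply_moves:
  steps:
    - {"travel": [0,0,0],"spin": 0}
    - {"travel": [0,0,0],"spin": 0}
    - {"travel": [0,0,0],"spin": 0}
    - {"travel": [0,0,0],"spin": 0}
    - {"travel": [0,0,0],"spin": 0}
    - {"travel": [0,0,0],"spin": 0}
    - {"travel": [0,0,0],"spin": 0}
    - {"travel": [0,0,0],"spin": 0}
    - {"travel": [0,0,0],"spin": 0}
    - {"travel": [0,0,0],"spin": 0}
  hand: -1

```text
time: 3.33
eef_pos: [573.8, 103.5, 75.4]
tool_rot: [-2.949, 1.571, -2.343]
ft_force: [-0.4, 0.8, 0.6]
opening: 0.329
```

```bash
python3 - <<'E'
from h import *
s=ctrl.sense();p,R=tool(s);print(s['time'],p,s['ft_force'].round(2),s['ft_torque'].round(2),s['opening']*94,np.degrees(np.arctan2(R[1,2],R[0,2])))
save('wrist','w4');save('top','t4')
m=load('w4');cv2.imwrite('pics/w4.png',m['im'][100:330,100:420])
P=np.array([531.8,-49.4,-.091])
# stylus axis relative tool y: handle top circle center in wrist
v,u=np.mgrid[150:290,225:290];Q=px2w(m,u.ravel(),v.ravel());q=Q[(Q[:,2]>117)&(Q[:,2]<126)]
print(len(q),(q.min(0)+q.max(0))/2,R.T@((q.min(0)+q.max(0))/2-p))
for n,xy in dict(now=w2b(P,p)[0],start=(15.3,115.7),crest=(38.7,51.4),middle=(15.3,-12.9),dip=(1.3,-51.4),finish=(12.5,-86.3)).items():
    w=b2w(P,[xy],76)[0];print(n,xy,w.round(1),(R.T@(w-p)).round(1))
E
```

```text
3.3333 [573.76439711 103.4810636   75.4342113 ] [-0.44  0.81  0.55] [-0.03  0.04  0.04] 30.88502020855345 34.71372311172819
1745 [572.93436261 105.15736506 121.4729076 ] [-46.03878115   1.84940744   0.26612534]
now [ 27.89777978 156.06198805] [573.8 103.5  76. ] [-0.6 -0.  -0. ]
start (15.3, 115.7) [557.6  64.4  76. ] [ -0.6 -22.9 -35.6]
crest (38.7, 51.4) [575.   -1.7  76. ] [ -0.6 -87.2 -58.9]
middle (15.3, -12.9) [545.9 -63.6  76. ] [  -0.5 -121.5 -118.1]
dip (1.3, -51.4) [ 528.4 -100.7   76. ] [  -0.5 -142.  -153.5]
finish (12.5, -86.3) [ 536.4 -136.5   76. ] [  -0.5 -176.  -167.4]
```

View pics/w4.png

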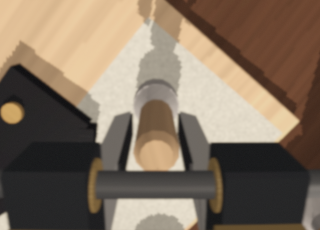

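Emit:
apply_moves:
  steps:
    - {"travel": [0,0,0],"spin": 0}
    - {"travel": [0,0,0],"spin": 0}
    - {"travel": [0.5,0,0],"spin": 0}
    - {"travel": [0.5,0,0],"spin": 0}
    - {"travel": [0.5,0,0],"spin": 0}

```text
time: 3.85
eef_pos: [573.9, 103.5, 75.4]
tool_rot: [0.406, 1.571, 1.011]
ft_force: [-1.0, -0.2, 7.6]
opening: 0.272
```

```bash
python3 - <<'E'
from h import *
s=ctrl.sense();p,R=tool(s);print(s['time'],p,s['ft_force'].round(2),s['ft_torque'].round(2),s['opening']*94)
E
```

```text
3.85 [573.89295279 103.53624126  75.36615002] [-1.03 -0.2   7.64] [-0.15  0.6  -0.03] 25.540642333116228
```

Emit:
apply_moves:
  steps:
    - {"travel": [0,-4,-5],"spin": 0}
    - {"travel": [0,-8,-10],"spin": 0}
    - {"travel": [0,-12,-15],"spin": 0}
    - {"travel": [0,-16,-20],"spin": 0}
    - {"travel": [0,-20,-24],"spin": 0}
    - {"travel": [0,-24,-28],"spin": 0}
    - {"travel": [0,-24,-29],"spin": 0}
    - {"travel": [0,-24,-29],"spin": 0}

```text
time: 4.52
eef_pos: [564.0, 66.5, 75.4]
tool_rot: [-0.77, 1.57, -0.165]
ft_force: [1.0, -2.1, 7.9]
opening: 0.273
```

```bash
cat > st.py <<'E'
from h import *
def st(P=(531.8,-49.4,-.091)):
    s=ctrl.sense();p,R=tool(s);print('t',round(s['time'],2),p.round(2),'Fw',s['ft_force'].round(1),'Ftool',(R.T@s['ft_force']).round(1),'T',s['ft_torque'].round(2),'op',round(s['opening']*94,1),'yaw',round(np.degrees(np.arctan2(R[1,2],R[0,2])),1),'brd',w2b(P,p)[0].round(2))
    b=w2b(P,p)[0]; return s,p,R,b
if __name__=='__main__':
    s,p,R,b=st();print('r_hump',np.hypot(*(b-[-61.3,51.4])).round(2),'r_hollow',np.hypot(*(b-[61.3,-51.4])).round(2))
E
python3 st.py; python3 - <<'E'
from h import *
save('wrist','w5');m=load('w5');cv2.imwrite('pics/w5.png',cv2.resize(m['im'],None,fx=1.5,fy=1.5))
E
```

```text
t 4.52 [564.01  66.52  75.36] Fw [ 1.  -2.1  7.9] Ftool [-7.9 -2.4 -0.4] T [-0.81 -0.43 -0.  ] op 25.6 yaw 34.7 brd [ 21.55 118.37]
r_hump 106.53 r_hollow 174.36
```

View pics/w5.png

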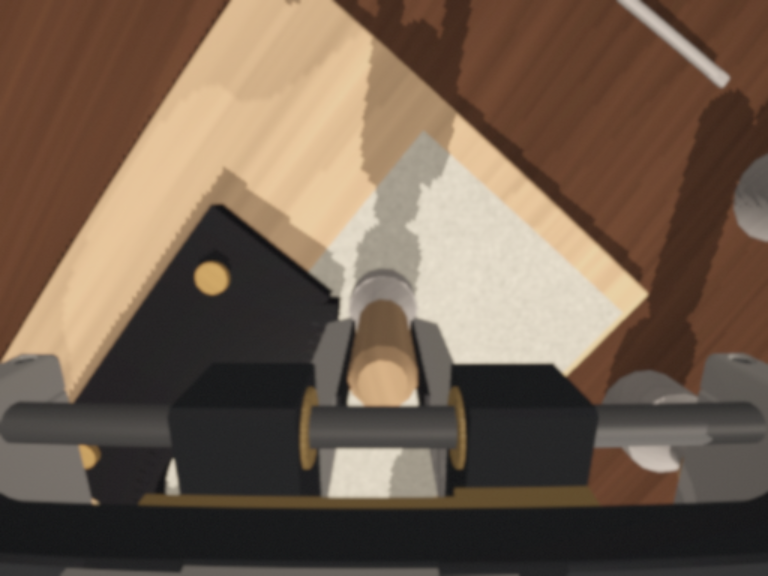

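The foot at (385,295) is just clear of the template corner at (338,300). Now I'll press in slowly along -z.

Emit:
apply_moves:
  steps:
    - {"travel": [0,0,-1],"spin": 0}
    - {"travel": [0,0,-2],"spin": 0}
    - {"travel": [0,0,-3],"spin": 0}
    - {"travel": [0,0,-4],"spin": 0}
    - {"travel": [0,0,-4.5],"spin": 0}

```text
time: 4.98
eef_pos: [560.7, 64.9, 75.4]
tool_rot: [-0.461, 1.569, 0.145]
ft_force: [3.7, 1.6, 5.2]
opening: 0.273
```

```bash
python3 st.py
```

```text
t 4.98 [560.73  64.95  75.39] Fw [3.7 1.6 5.2] Ftool [-5.2 -0.8  3.9] T [ 0.53 -0.98 -0.03] op 25.7 yaw 34.7 brd [ 18.42 116.5 ]
r_hump 102.93 r_hollow 173.29
```

Emit:
apply_moves:
  steps:
    - {"travel": [0,0,-0.5],"spin": 0}
    - {"travel": [0,0,-1],"spin": 0}
    - {"travel": [0,0,-1],"spin": 0}

```text
time: 5.23
eef_pos: [559.9, 64.4, 75.4]
tool_rot: [-0.442, 1.569, 0.164]
ft_force: [3.4, 1.7, 5.0]
opening: 0.276
```

```bash
python3 st.py
```

```text
t 5.23 [559.92  64.43  75.4 ] Fw [3.4 1.7 5. ] Ftool [-5.  -0.5  3.8] T [ 0.52 -0.95  0.  ] op 25.9 yaw 34.7 brd [ 17.66 115.92]
r_hump 101.97 r_hollow 172.91
```

Still free: the steady 3.8 N is drag on the board. Continuing.

Emit:
apply_moves:
  steps:
    - {"travel": [0,0,-0.5],"spin": 0}
    - {"travel": [0,0,-1],"spin": 0}
    - {"travel": [0,0,-1],"spin": 0}

```text
time: 5.48
eef_pos: [559.1, 63.9, 75.4]
tool_rot: [-0.42, 1.569, 0.186]
ft_force: [4.3, 1.1, 5.7]
opening: 0.269
```

```bash
python3 st.py
```

```text
t 5.48 [559.11  63.93  75.41] Fw [4.3 1.1 5.7] Ftool [-5.7 -1.5  4.2] T [ 0.56 -0.96  0.03] op 25.3 yaw 34.7 brd [ 16.9  115.34]
r_hump 101.01 r_hollow 172.55
```

Emit:
apply_moves:
  steps:
    - {"travel": [0,0,-0.5],"spin": 0}
    - {"travel": [0,0,-1],"spin": 0}
    - {"travel": [0,0,-1],"spin": 0}

```text
time: 5.73
eef_pos: [558.3, 63.3, 75.4]
tool_rot: [-0.432, 1.569, 0.175]
ft_force: [3.5, 1.2, 6.0]
opening: 0.27
```

```bash
python3 st.py
```

```text
t 5.73 [558.28  63.33  75.39] Fw [3.5 1.2 6. ] Ftool [-6.  -1.   3.6] T [ 0.55 -0.88  0.01] op 25.4 yaw 34.7 brd [ 16.12 114.67]
r_hump 99.99 r_hollow 172.11
```

Emit:
apply_moves:
  steps:
    - {"travel": [0,0,-0.5],"spin": 0}
    - {"travel": [0,0,-1],"spin": 0}
    - {"travel": [0,0,-1],"spin": 0}

```text
time: 5.98
eef_pos: [557.9, 63.1, 75.5]
tool_rot: [-0.349, 1.568, 0.258]
ft_force: [5.1, 3.2, 2.3]
opening: 0.27
```

```bash
python3 st.py
```

```text
t 5.98 [557.88  63.09  75.47] Fw [5.1 3.2 2.3] Ftool [-2.3 -0.3  6. ] T [ 1.01 -1.58  0.02] op 25.4 yaw 34.7 brd [ 15.75 114.4 ]
r_hump 99.53 r_hollow 171.94
```

Emit:
apply_moves:
  steps:
    - {"travel": [0,0,-0.5],"spin": 0}
    - {"travel": [0,0,-1],"spin": 0}
    - {"travel": [0,0,-1],"spin": 0}

```text
time: 6.23
eef_pos: [557.5, 63.0, 75.5]
tool_rot: [-0.323, 1.567, 0.284]
ft_force: [7.7, 5.8, -0.5]
opening: 0.272
```

```bash
python3 st.py
```

```text
t 6.23 [557.54  62.95  75.53] Fw [ 7.7  5.8 -0.5] Ftool [0.5 0.3 9.6] T [ 1.59 -2.36 -0.01] op 25.5 yaw 34.8 brd [ 15.43 114.23]
r_hump 99.17 r_hollow 171.86
```

Contact found at a model radius of about 99.6, against an expected 100, so the pose fit is good. I'll ease the side push and restore a light downward load.

Emit:
apply_moves:
  steps:
    - {"travel": [0.5,0,1],"spin": 0}
    - {"travel": [0.5,0,1],"spin": 0}
    - {"travel": [0.5,0,1],"spin": 0}

```text
time: 6.48
eef_pos: [558.1, 63.1, 75.4]
tool_rot: [-0.311, 1.568, 0.295]
ft_force: [3.1, 3.6, 11.6]
opening: 0.274
```

```bash
python3 st.py; python3 - <<'E'
from h import *
save('wrist','w6');m=load('w6');cv2.imwrite('pics/w6.png',cv2.resize(m['im'][150:260,180:330],None,fx=5,fy=5,interpolation=cv2.INTER_CUBIC))
E
```

```text
t 6.48 [558.06  63.11  75.37] Fw [ 3.1  3.6 11.6] Ftool [-11.6   1.2   4.6] T [ 0.8  -0.81  0.02] op 25.8 yaw 34.7 brd [ 15.93 114.43]
r_hump 99.68 r_hollow 171.93
```

View pics/w6.png

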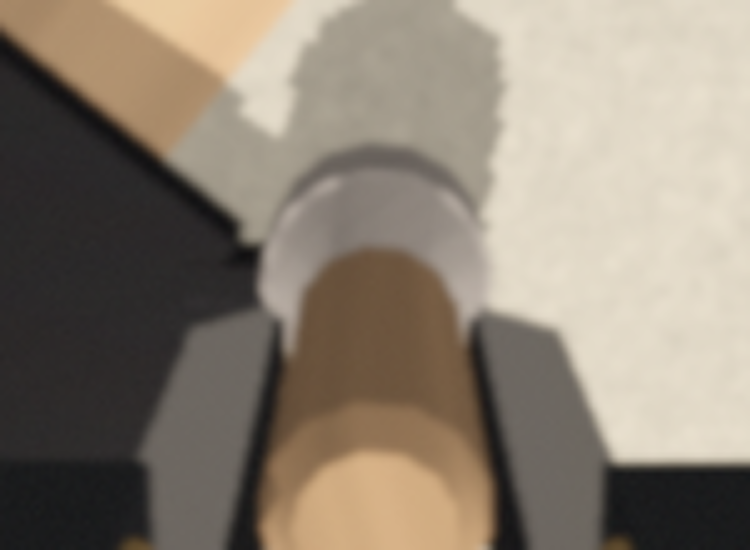

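The foot touches the edge right at the template's open corner, (255,260) in this crop. Next I'll compute the hump arc as a rotation about the hump centre.

```bash
cat > arc.py <<'E'
import sys,numpy as np,json
yc,zc,th,n,dx,dr=map(float,sys.argv[1:7]);n=int(n)
# rotate TCP about tool point (yc,zc) by th over n rows; dx total tool-x; dr added along rotated tool z
rows=[]
for k in range(1,n+1):
    t=th*k/n;y=yc-(yc*np.cos(t)-zc*np.sin(t));z=zc-(yc*np.sin(t)+zc*np.cos(t))
    f=dr*k/n
    y+=-np.sin(t)*f;z+=np.cos(t)*f
    rows.append({"travel":[round(dx*k/n,1),round(y,1),round(z,1)],"spin":round(t,3)})
print(json.dumps(rows))
E
python3 arc.py 1.4 -98.7 0.24 12 -0.2 0
```

```text
[{"travel": [-0.0, -2.0, -0.0], "spin": 0.02}, {"travel": [-0.0, -3.9, -0.1], "spin": 0.04}, {"travel": [-0.1, -5.9, -0.3], "spin": 0.06}, {"travel": [-0.1, -7.9, -0.4], "spin": 0.08}, {"travel": [-0.1, -9.8, -0.6], "spin": 0.1}, {"travel": [-0.1, -11.8, -0.9], "spin": 0.12}, {"travel": [-0.1, -13.8, -1.2], "spin": 0.14}, {"travel": [-0.1, -15.7, -1.5], "spin": 0.16}, {"travel": [-0.1, -17.6, -1.8], "spin": 0.18}, {"travel": [-0.2, -19.6, -2.2], "spin": 0.2}, {"travel": [-0.2, -21.5, -2.7], "spin": 0.22}, {"travel": [-0.2, -23.4, -3.2], "spin": 0.24}]
```

Emit:
apply_moves:
  steps:
    - {"travel": [0,-1,0],"spin": 0.01}
    - {"travel": [0,-2,0],"spin": 0.02}
    - {"travel": [0,-3.9,-0.1],"spin": 0.04}
    - {"travel": [-0.1,-5.9,-0.3],"spin": 0.06}
    - {"travel": [-0.1,-7.9,-0.4],"spin": 0.08}
    - {"travel": [-0.1,-9.8,-0.6],"spin": 0.1}

```text
time: 7.03
eef_pos: [562.4, 56.1, 75.5]
tool_rot: [0.598, 1.568, 1.105]
ft_force: [-2.8, 9.9, 18.6]
opening: 0.272
```

```bash
python3 st.py; python3 arc.py 1.4 -98.7 0.24 12 0 0
```

```text
t 7.03 [562.44  56.1   75.53] Fw [-2.8  9.9 18.6] Ftool [-18.5  10.1   2.4] T [2.76 0.58 0.03] op 25.5 yaw 29.0 brd [ 20.93 107.84]
r_hump 99.74 r_hollow 164.28
[{"travel": [0.0, -2.0, -0.0], "spin": 0.02}, {"travel": [0.0, -3.9, -0.1], "spin": 0.04}, {"travel": [0.0, -5.9, -0.3], "spin": 0.06}, {"travel": [0.0, -7.9, -0.4], "spin": 0.08}, {"travel": [0.0, -9.8, -0.6], "spin": 0.1}, {"travel": [0.0, -11.8, -0.9], "spin": 0.12}, {"travel": [0.0, -13.8, -1.2], "spin": 0.14}, {"travel": [0.0, -15.7, -1.5], "spin": 0.16}, {"travel": [0.0, -17.6, -1.8], "spin": 0.18}, {"travel": [0.0, -19.6, -2.2], "spin": 0.2}, {"travel": [0.0, -21.5, -2.7], "spin": 0.22}, {"travel": [0.0, -23.4, -3.2], "spin": 0.24}]
```

Drag has raised the down force to 18 N. I'll relieve it by 0.7 mm and add a touch more inward bias.

Emit:
apply_moves:
  steps:
    - {"travel": [-0.4,0,-0.1],"spin": 0}
    - {"travel": [-0.7,-2,-0.3],"spin": 0.02}
    - {"travel": [-0.7,-3.9,-0.4],"spin": 0.04}
    - {"travel": [-0.7,-5.9,-0.6],"spin": 0.06}
    - {"travel": [-0.7,-7.9,-0.7],"spin": 0.08}
    - {"travel": [-0.7,-9.8,-0.9],"spin": 0.1}

```text
time: 7.53
eef_pos: [566.8, 46.6, 75.7]
tool_rot: [0.241, 1.568, 0.647]
ft_force: [5.6, 8.2, 1.9]
opening: 0.274
```

```bash
python3 st.py
```

```text
t 7.53 [566.8   46.57  75.67] Fw [5.6 8.2 1.9] Ftool [-1.9  5.4  8.4] T [ 2.37 -1.52 -0.05] op 25.8 yaw 23.3 brd [26.13 98.75]
r_hump 99.43 r_hollow 154.22
```

Emit:
apply_moves:
  steps:
    - {"travel": [0.3,0,0.2],"spin": 0}
    - {"travel": [0.3,-2,0.3],"spin": 0.02}
    - {"travel": [0.3,-3.9,0.2],"spin": 0.04}
    - {"travel": [0.3,-5.9,0],"spin": 0.06}
    - {"travel": [0.3,-7.9,-0.1],"spin": 0.08}
    - {"travel": [0.3,-9.8,-0.3],"spin": 0.1}

```text
time: 8.03
eef_pos: [570.3, 37.6, 75.6]
tool_rot: [0.474, 1.568, 0.78]
ft_force: [2.8, 8.9, 7.2]
opening: 0.27
```

```bash
python3 st.py; python3 - <<'E'
from h import *
save('wrist','w7');m=load('w7');cv2.imwrite('pics/w7.png',cv2.resize(m['im'][130:290,140:370],None,fx=3.3,fy=3.3,interpolation=cv2.INTER_CUBIC))
save('scene','s7');m=load('s7');cv2.imwrite('pics/s7.png',cv2.resize(m['im'][80:250,140:370],None,fx=3.3,fy=3.3,interpolation=cv2.INTER_CUBIC))
E
```

```text
t 8.03 [570.33  37.61  75.62] Fw [2.8 8.9 7.2] Ftool [-7.2  7.6  5.3] T [ 2.43 -0.86 -0.09] op 25.4 yaw 17.5 brd [30.47 90.16]
r_hump 99.61 r_hollow 144.88
```

View pics/w7.png

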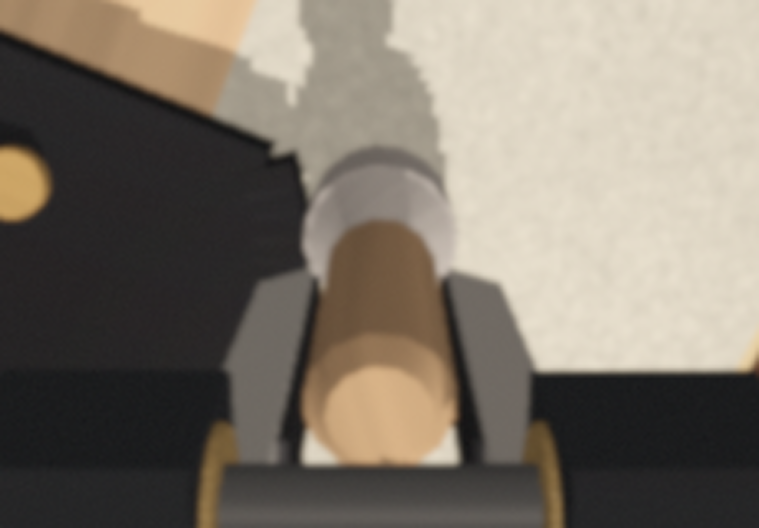

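View pics/s7.png

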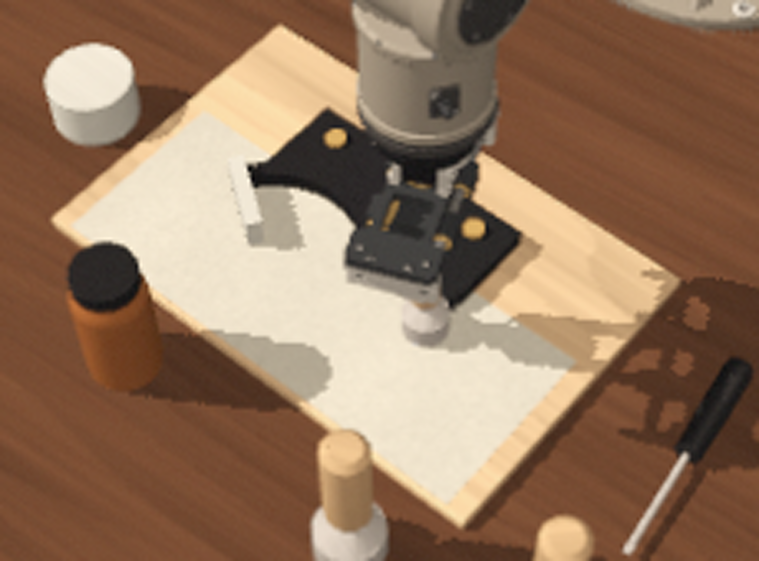

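The foot (380,215) is still against the edge and upright, with the forces where I want them. Continuing round the hump.

Emit:
apply_moves:
  steps:
    - {"travel": [0,-2,0],"spin": 0.02}
    - {"travel": [0,-3.9,-0.1],"spin": 0.04}
    - {"travel": [0,-5.9,-0.3],"spin": 0.06}
    - {"travel": [0,-7.9,-0.4],"spin": 0.08}
    - {"travel": [0,-9.8,-0.6],"spin": 0.1}
    - {"travel": [0,-11.8,-0.9],"spin": 0.12}
    - {"travel": [0,-13.8,-1.2],"spin": 0.14}
    - {"travel": [0,-15.7,-1.5],"spin": 0.16}

```text
time: 8.8
eef_pos: [573.9, 22.0, 75.6]
tool_rot: [0.421, 1.568, 0.567]
ft_force: [5.0, 6.3, 6.8]
opening: 0.271
```

```bash
python3 st.py
```

```text
t 8.8 [573.9   21.95  75.62] Fw [5.  6.3 6.8] Ftool [-6.8  5.5  5.9] T [ 2.05 -1.34 -0.07] op 25.5 yaw 8.4 brd [35.44 74.88]
r_hump 99.55 r_hollow 128.9
```

Emit:
apply_moves:
  steps:
    - {"travel": [0,-2,0],"spin": 0.02}
    - {"travel": [0,-3.9,-0.1],"spin": 0.04}
    - {"travel": [0,-5.9,-0.3],"spin": 0.06}
    - {"travel": [0,-7.9,-0.4],"spin": 0.08}
    - {"travel": [0,-9.8,-0.6],"spin": 0.1}
    - {"travel": [0,-11.8,-0.9],"spin": 0.12}
    - {"travel": [0,-13.8,-1.2],"spin": 0.14}
    - {"travel": [0,-15.7,-1.5],"spin": 0.16}
    - {"travel": [0,-17.6,-1.8],"spin": 0.18}
    - {"travel": [0,-19.6,-2.2],"spin": 0.2}

```text
time: 9.63
eef_pos: [574.8, 1.9, 75.6]
tool_rot: [0.413, 1.568, 0.358]
ft_force: [6.8, 5.9, 4.5]
opening: 0.271
```

```bash
python3 st.py
```

```text
t 9.63 [574.84   1.91  75.64] Fw [6.8 5.9 4.5] Ftool [-4.4  6.2  6.5] T [ 1.62 -1.77 -0.03] op 25.5 yaw -3.1 brd [38.2 55. ]
r_hump 99.57 r_hollow 108.88
```

Emit:
apply_moves:
  steps:
    - {"travel": [0.1,-2,0.1],"spin": 0.02}
    - {"travel": [0.1,-3.9,0],"spin": 0.04}
    - {"travel": [0.1,-5.9,-0.2],"spin": 0.06}
    - {"travel": [0.1,-7.9,-0.3],"spin": 0.08}
    - {"travel": [0.1,-9.8,-0.5],"spin": 0.1}
    - {"travel": [0.1,-11.8,-0.8],"spin": 0.12}
    - {"travel": [0.1,-13.8,-1.1],"spin": 0.14}
    - {"travel": [0.1,-15.7,-1.4],"spin": 0.16}
    - {"travel": [0.1,-17.6,-1.7],"spin": 0.18}
    - {"travel": [0.1,-19.6,-2.1],"spin": 0.2}

```text
time: 10.47
eef_pos: [571.8, -17.8, 75.6]
tool_rot: [0.511, 1.568, 0.257]
ft_force: [5.5, 5.4, 8.2]
opening: 0.274
```

```bash
python3 st.py
```

```text
t 10.47 [571.76 -17.81  75.61] Fw [5.5 5.4 8.2] Ftool [-8.2  6.6  4. ] T [ 1.35 -1.66  0.02] op 25.7 yaw -14.6 brd [36.92 35.09]
r_hump 99.57 r_hollow 89.86
```

Emit:
apply_moves:
  steps:
    - {"travel": [0,-2,-0.1],"spin": 0.02}
    - {"travel": [0,-3.9,-0.2],"spin": 0.04}
    - {"travel": [0,-5.9,-0.4],"spin": 0.06}
    - {"travel": [0,-7.9,-0.5],"spin": 0.08}
    - {"travel": [0,-9.8,-0.7],"spin": 0.1}
    - {"travel": [0,-11.8,-1.0],"spin": 0.12}
    - {"travel": [0,-13.8,-1.3],"spin": 0.14}
    - {"travel": [0,-15.7,-1.6],"spin": 0.16}
    - {"travel": [0,-17.6,-1.9],"spin": 0.18}
    - {"travel": [0,-19.6,-2.3],"spin": 0.2}

```text
time: 11.3
eef_pos: [564.7, -36.6, 75.6]
tool_rot: [0.547, 1.568, 0.093]
ft_force: [6.7, 2.8, 6.3]
opening: 0.272
```

```bash
python3 st.py
```

```text
t 11.3 [564.73 -36.59  75.6 ] Fw [6.7 2.8 6.3] Ftool [-6.3  5.5  4.8] T [ 0.83 -2.04 -0.04] op 25.6 yaw -26.1 brd [31.63 15.75]
r_hump 99.53 r_hollow 73.41
```

Emit:
apply_moves:
  steps:
    - {"travel": [0,-2,0],"spin": 0.02}
    - {"travel": [0,-3.9,-0.1],"spin": 0.04}
    - {"travel": [0,-5.9,-0.3],"spin": 0.06}
    - {"travel": [0,-7.9,-0.4],"spin": 0.08}
    - {"travel": [0,-9.8,-0.6],"spin": 0.1}
    - {"travel": [0,-11.8,-0.9],"spin": 0.12}
    - {"travel": [0,-13.8,-1.2],"spin": 0.14}
    - {"travel": [0,-15.7,-1.5],"spin": 0.16}
    - {"travel": [0,-17.6,-1.8],"spin": 0.18}
    - {"travel": [0,-19.6,-2.2],"spin": 0.2}

```text
time: 12.13
eef_pos: [554.2, -53.5, 75.6]
tool_rot: [0.612, 1.567, -0.043]
ft_force: [7.5, 1.9, 6.1]
opening: 0.272
```

```bash
python3 st.py; python3 arc.py 1.4 -98.7 0.14 7 0 0
```

```text
t 12.13 [554.17 -53.54  75.6 ] Fw [7.5 1.9 6.1] Ftool [-6.1  6.1  4.8] T [ 0.4  -2.08  0.03] op 25.5 yaw -37.5 brd [22.65 -2.09]
r_hump 99.54 r_hollow 62.65
[{"travel": [0.0, -2.0, -0.0], "spin": 0.02}, {"travel": [0.0, -3.9, -0.1], "spin": 0.04}, {"travel": [0.0, -5.9, -0.3], "spin": 0.06}, {"travel": [0.0, -7.9, -0.4], "spin": 0.08}, {"travel": [0.0, -9.8, -0.6], "spin": 0.1}, {"travel": [0.0, -11.8, -0.9], "spin": 0.12}, {"travel": [0.0, -13.8, -1.2], "spin": 0.14}]
```

Emit:
apply_moves:
  steps:
    - {"travel": [0,-2,0],"spin": 0.02}
    - {"travel": [0,-3.9,-0.1],"spin": 0.04}
    - {"travel": [0,-5.9,-0.3],"spin": 0.06}
    - {"travel": [0,-7.9,-0.4],"spin": 0.08}
    - {"travel": [0,-9.8,-0.6],"spin": 0.1}
    - {"travel": [0,-11.8,-0.9],"spin": 0.12}
    - {"travel": [0,-13.3,-1.1],"spin": 0.135}

```text
time: 12.72
eef_pos: [545.1, -63.7, 75.6]
tool_rot: [0.669, 1.567, -0.121]
ft_force: [7.4, 0.8, 5.8]
opening: 0.272
```

```bash
python3 st.py; python3 arc.py 1.4 61.3 -0.32 10 0 0
python3 - <<'E'
from h import *
save('wrist','w8');m=load('w8');cv2.imwrite('pics/w8.png',cv2.resize(m['im'],None,fx=1.5,fy=1.5,interpolation=cv2.INTER_CUBIC))
E
```

```text
t 12.72 [545.13 -63.71  75.63] Fw [7.4 0.8 5.8] Ftool [-5.8  5.8  4.7] T [ 0.26 -2.02  0.01] op 25.6 yaw -45.3 brd [ 14.57 -13.04]
r_hump 99.54 r_hollow 60.46
[{"travel": [0.0, -2.0, 0.1], "spin": -0.032}, {"travel": [0.0, -3.9, 0.2], "spin": -0.064}, {"travel": [0.0, -5.9, 0.4], "spin": -0.096}, {"travel": [0.0, -7.8, 0.7], "spin": -0.128}, {"travel": [0.0, -9.7, 1.0], "spin": -0.16}, {"travel": [0.0, -11.7, 1.4], "spin": -0.192}, {"travel": [0.0, -13.6, 1.8], "spin": -0.224}, {"travel": [0.0, -15.5, 2.4], "spin": -0.256}, {"travel": [0.0, -17.4, 2.9], "spin": -0.288}, {"travel": [0.0, -19.2, 3.6], "spin": -0.32}]
```

View pics/w8.png

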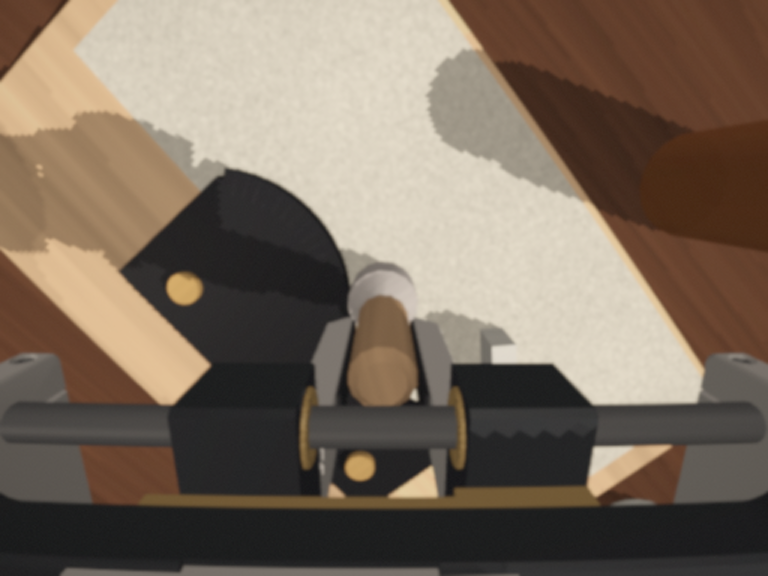

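The foot (382,295) is on the edge at the inflection. Now I'll rotate the other way through the hollow.

Emit:
apply_moves:
  steps:
    - {"travel": [0,-2,0.1],"spin": -0.032}
    - {"travel": [0,-3.9,0.2],"spin": -0.064}
    - {"travel": [0,-5.9,0.4],"spin": -0.096}
    - {"travel": [0,-7.8,0.7],"spin": -0.128}
    - {"travel": [0,-9.7,1.0],"spin": -0.16}
    - {"travel": [0,-11.7,1.4],"spin": -0.192}

```text
time: 13.27
eef_pos: [537.9, -72.7, 75.6]
tool_rot: [0.523, 1.567, -0.073]
ft_force: [7.6, 1.6, 5.6]
opening: 0.272
```

```bash
python3 st.py
```

```text
t 13.27 [537.95 -72.73  75.6 ] Fw [7.6 1.6 5.6] Ftool [-5.6  5.6  5.4] T [ 0.44 -2.17 -0.09] op 25.5 yaw -34.1 brd [  8.24 -22.68]
r_hump 101.6 r_hollow 60.33
```

Emit:
apply_moves:
  steps:
    - {"travel": [0,-2,0.1],"spin": -0.032}
    - {"travel": [0,-3.9,0.2],"spin": -0.064}
    - {"travel": [0,-5.9,0.4],"spin": -0.096}
    - {"travel": [0,-7.8,0.7],"spin": -0.128}
    - {"travel": [0,-9.7,1.0],"spin": -0.16}
    - {"travel": [0,-11.7,1.4],"spin": -0.192}
    - {"travel": [0,-13.6,1.8],"spin": -0.224}
    - {"travel": [0,-15.5,2.4],"spin": -0.256}
    - {"travel": [0,-17.4,2.9],"spin": -0.288}
    - {"travel": [0,-19.2,3.6],"spin": -0.32}

```text
time: 14.1
eef_pos: [530.1, -90.2, 75.6]
tool_rot: [0.396, 1.568, 0.121]
ft_force: [6.2, 4.6, 7.1]
opening: 0.271
```

```bash
python3 st.py
```

```text
t 14.1 [530.09 -90.16  75.6 ] Fw [6.2 4.6 7.1] Ftool [-7.1  6.1  4.7] T [ 1.32 -1.87 -0.06] op 25.5 yaw -15.8 brd [  2.   -40.74]
r_hump 111.79 r_hollow 60.25
```

Emit:
apply_moves:
  steps:
    - {"travel": [0,-2,0.1],"spin": -0.032}
    - {"travel": [0,-3.9,0.2],"spin": -0.064}
    - {"travel": [0,-5.9,0.4],"spin": -0.096}
    - {"travel": [0,-7.8,0.7],"spin": -0.128}
    - {"travel": [0,-9.7,1.0],"spin": -0.16}
    - {"travel": [0,-11.7,1.4],"spin": -0.192}
    - {"travel": [0,-13.6,1.8],"spin": -0.224}
    - {"travel": [0,-15.5,2.4],"spin": -0.256}
    - {"travel": [0,-17.4,2.9],"spin": -0.288}
    - {"travel": [0,-19.2,3.6],"spin": -0.32}

```text
time: 14.93
eef_pos: [528.0, -109.0, 75.6]
tool_rot: [0.439, 1.568, 0.484]
ft_force: [4.8, 9.0, 11.2]
opening: 0.273
```

```bash
python3 st.py
```

```text
t 14.93 [ 528.02 -108.99   75.57] Fw [ 4.8  9.  11.2] Ftool [-11.2   8.8   5.2] T [ 2.61 -1.34 -0.05] op 25.6 yaw 2.6 brd [  1.65 -59.69]
r_hump 127.69 r_hollow 60.22
```

Emit:
apply_moves:
  steps:
    - {"travel": [-0.2,-2,0.1],"spin": -0.032}
    - {"travel": [-0.2,-3.9,0.2],"spin": -0.064}
    - {"travel": [-0.2,-5.9,0.4],"spin": -0.096}
    - {"travel": [-0.2,-7.8,0.7],"spin": -0.128}
    - {"travel": [-0.2,-9.7,1.0],"spin": -0.16}
    - {"travel": [-0.2,-11.7,1.4],"spin": -0.192}
    - {"travel": [-0.2,-13.6,1.8],"spin": -0.224}
    - {"travel": [-0.2,-15.5,2.4],"spin": -0.256}
    - {"travel": [-0.2,-17.4,2.9],"spin": -0.288}

```text
time: 15.68
eef_pos: [531.2, -125.8, 75.6]
tool_rot: [0.55, 1.569, 0.884]
ft_force: [3.1, 9.6, 11.9]
opening: 0.27
```

```bash
python3 st.py;python3 - <<'E'
from h import *
save('wrist','w9');m=load('w9');cv2.imwrite('pics/w9.png',cv2.resize(m['im'],None,fx=1.5,fy=1.5,interpolation=cv2.INTER_CUBIC))
E
```

```text
t 15.68 [ 531.24 -125.83   75.62] Fw [ 3.1  9.6 11.9] Ftool [-11.9   8.1   6.1] T [ 2.69 -0.9  -0.17] op 25.4 yaw 19.1 brd [  6.39 -76.16]
r_hump 144.41 r_hollow 60.24
```

View pics/w9.png

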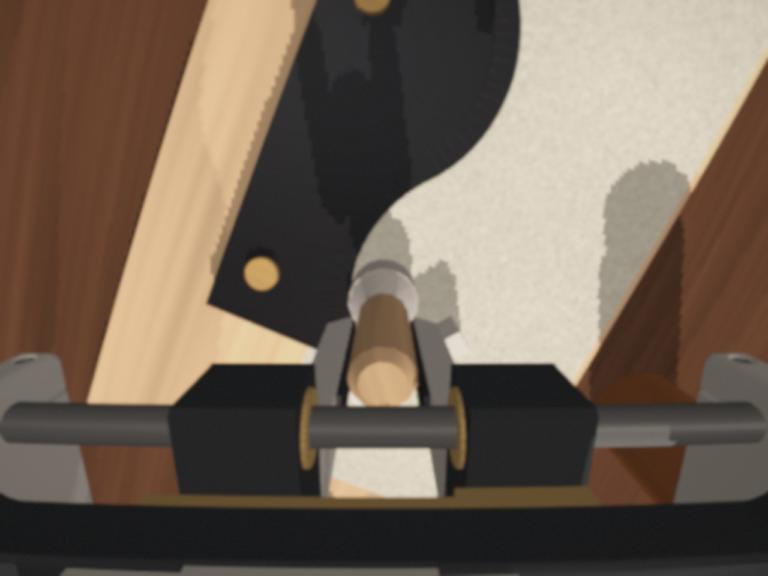

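The foot (382,295) is in the hollow's far flank with the stop just ahead of it, behind the fingers at about (455,345). Closing in slowly.

Emit:
apply_moves:
  steps:
    - {"travel": [-0.2,-1,0],"spin": -0.016}
    - {"travel": [-0.2,-2,0.1],"spin": -0.032}
    - {"travel": [-0.2,-3.9,0.2],"spin": -0.064}
    - {"travel": [-0.2,-5.9,0.4],"spin": -0.096}
    - {"travel": [-0.2,-7.8,0.7],"spin": -0.128}
    - {"travel": [-0.2,-9.7,1.0],"spin": -0.16}
    - {"travel": [-0.2,-9.7,1.0],"spin": -0.16}

```text
time: 16.32
eef_pos: [536.1, -135.1, 76.0]
tool_rot: [-0.091, 1.568, 0.403]
ft_force: [5.4, 8.0, 8.1]
opening: 0.274
```

```bash
python3 st.py; python3 arc.py 1.4 61.3 -0.08 5 0 0
```

```text
t 16.32 [ 536.07 -135.08   75.97] Fw [5.4 8.  8.1] Ftool [-8.1  4.5  8.6] T [ 2.56 -1.94 -0.12] op 25.7 yaw 28.3 brd [ 12.04 -84.94]
r_hump 154.81 r_hollow 59.59
[{"travel": [0.0, -1.0, 0.0], "spin": -0.016}, {"travel": [0.0, -2.0, 0.1], "spin": -0.032}, {"travel": [0.0, -2.9, 0.1], "spin": -0.048}, {"travel": [0.0, -3.9, 0.2], "spin": -0.064}, {"travel": [0.0, -4.9, 0.3], "spin": -0.08}]
```

```bash
python3 - <<'E'
from h import *
save('wrist','w10');m=load('w10');cv2.imwrite('pics/w10.png',cv2.resize(m['im'][140:280,170:340],None,fx=4.2,fy=4.2,interpolation=cv2.INTER_CUBIC))
save('scene','s10');m=load('s10');cv2.imwrite('pics/s10.png',cv2.resize(m['im'][90:220,140:330],None,fx=4.2,fy=4.2,interpolation=cv2.INTER_CUBIC))
E
python3 st.py
```

```text
t 16.42 [ 535.96 -134.91   75.95] Fw [5.7 8.3 8.4] Ftool [-8.4  4.7  8.9] T [ 2.4  -1.86 -0.1 ] op 26.1 yaw 28.2 brd [ 11.92 -84.78]
r_hump 154.62 r_hollow 59.61
```

View pics/w10.png

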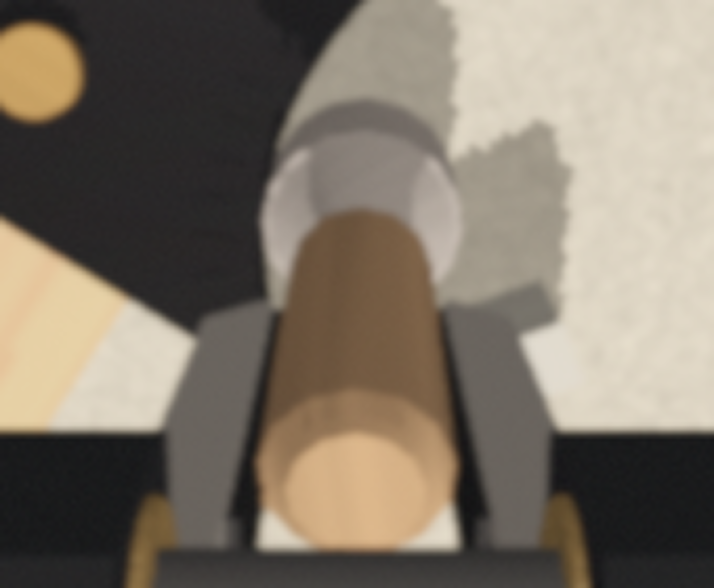

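View pics/s10.png

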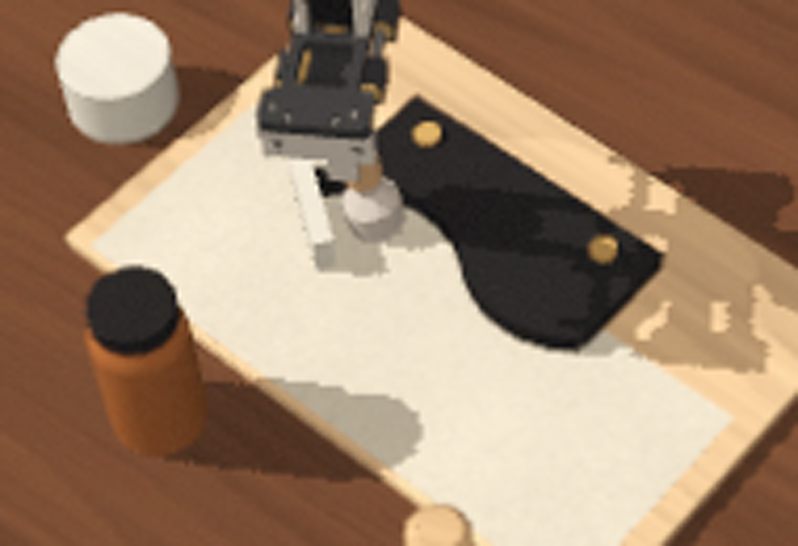

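The foot looks like it is trailing the handle, so the stylus has tilted in the jaws. I'll quantify it across the pictures.

```bash
cat > tilt.py <<'E'
from h import *
import sys
def tilt(f,verbose=1):
    m=load(f)
    # fit tilt: project foot top rim circle & handle; measure via depth: foot upper surface ring points
    v,u=np.mgrid[130:290,215:300];Q=px2w(m,u.ravel(),v.ravel());uu=u.ravel();vv=v.ravel()
    R=m['R'];# camera x ~ tool z ; tool y dir = - cam down projected
    ty=-R[1].copy();ty[2]=0;ty/=np.linalg.norm(ty);tz=R[0].copy();tz[2]=0;tz/=np.linalg.norm(tz)
    C=-R.T@m['t'];rel=Q-C
    A=np.stack([rel@ty,rel@tz,Q[:,2]],1)
    # handle front line: points with |tz|<3 and z 65..115 : near-side surface
    out=[]
    for lo,hi in((66,72),(72,78),(78,84),(84,90),(90,96),(96,102),(102,108),(108,114)):
        M=(abs(A[:,1])<4)&(A[:,2]>lo)&(A[:,2]<hi)
        if M.sum()>2: out.append((A[M,2].mean(),np.median(A[M,0])))
    o=np.array(out);k=np.polyfit(o[:,0],o[:,1],1) if len(o)>2 else [np.nan]*2
    T=A[(A[:,2]>116)&(A[:,2]<127)&(abs(A[:,1])<15)]
    print(f,'slope dy/dz deg',np.degrees(np.arctan(k[0])).round(2),'top z',np.percentile(T[:,2],[50,95]).round(1),'col mean tz',T[:,1].mean().round(1))
    # top face plane
    F=T[T[:,2]>np.percentile(T[:,2],40)]
    c=np.linalg.lstsq(np.c_[F[:,:2],np.ones(len(F))],F[:,2],rcond=None)[0];print('   top plane slopes deg y,z',np.degrees(np.arctan(c[:2])).round(1))
for f in sys.argv[1:]: tilt(f)
E
python3 tilt.py w3 w4 w5 w6 w7 w8 w9 w10
```

```text
w3 slope dy/dz deg 0.04 top z [124.2 125.6] col mean tz 0.3
   top plane slopes deg y,z [-0.4  0.1]
w4 slope dy/dz deg -0.06 top z [123.5 124.9] col mean tz 0.5
   top plane slopes deg y,z [-0.6 -0.2]
w5 slope dy/dz deg 0.09 top z [123.5 125. ] col mean tz -0.1
   top plane slopes deg y,z [0.4 0.3]
w6 slope dy/dz deg -0.03 top z [123.5 125.2] col mean tz 0.2
   top plane slopes deg y,z [0.  0.2]
w7 slope dy/dz deg -2.41 top z [124.  125.6] col mean tz 0.1
   top plane slopes deg y,z [0.7 0.2]
w8 slope dy/dz deg -2.47 top z [123.9 125.5] col mean tz 0.1
   top plane slopes deg y,z [1.2 0.2]
w9 slope dy/dz deg -3.27 top z [124.1 125.8] col mean tz 0.1
   top plane slopes deg y,z [ 1.1 -0.1]
w10 slope dy/dz deg -8.1 top z [124.6 126.4] col mean tz 0.2
   top plane slopes deg y,z [1.9 0.3]
```

The tilt was about 2.5° through the trace and grew to 8° over the last 10 mm, so the foot lags about 13 mm short of the stop. I'll set the stylus upright by bringing the grip back over the foot. Then I'll re-grip lower with a lighter down load.

Emit:
apply_moves:
  steps:
    - {"travel": [0,1,0.2],"spin": 0}
    - {"travel": [0,2,0.4],"spin": 0}
    - {"travel": [0,3,0.4],"spin": 0}
    - {"travel": [0,4,0.5],"spin": 0}
    - {"travel": [0,5,0.6],"spin": 0}
    - {"travel": [0,6,0.7],"spin": 0}
    - {"travel": [0,6,0.7],"spin": 0}

```text
time: 17.0
eef_pos: [534.1, -130.6, 75.9]
tool_rot: [-0.695, 1.567, -0.203]
ft_force: [9.7, 0.4, -0.8]
opening: 0.277
```

```bash
python3 st.py; python3 -c "
from h import *
save('wrist','w11');print(ctrl.sense()['joints'].round(2))"; python3 tilt.py w11
```

```text
t 17.0 [ 534.14 -130.63   75.9 ] Fw [ 9.7  0.4 -0.8] Ftool [ 0.8 -4.2  8.8] T [ 0.02 -2.95 -0.09] op 26.0 yaw 28.2 brd [  9.71 -80.68]
r_hump 149.95 r_hollow 59.32
[-0.27  0.42  0.49  2.03 -0.28  0.76  0.88]
w11 slope dy/dz deg -5.67 top z [124.5 126.3] col mean tz 0.1
   top plane slopes deg y,z [1.5 0.5]
```

Emit:
apply_moves:
  steps:
    - {"travel": [0.2,1,0.4],"spin": 0}
    - {"travel": [0.4,2,0.6],"spin": 0}
    - {"travel": [0.6,3,0.7],"spin": 0}
    - {"travel": [0.8,4,0.8],"spin": 0}
    - {"travel": [1,5,0.9],"spin": 0}
    - {"travel": [1,5,0.9],"spin": 0}

```text
time: 17.55
eef_pos: [532.4, -126.3, 75.1]
tool_rot: [-0.783, 1.567, -0.293]
ft_force: [7.7, -1.5, 6.7]
opening: 0.271
```

```bash
python3 st.py; python3 -c "
from h import *
save('wrist','w12');m=load('w12');cv2.imwrite('pics/w12.png',cv2.resize(m['im'][140:280,170:340],None,fx=4.2,fy=4.2,interpolation=cv2.INTER_CUBIC))"; python3 tilt.py w12
```

```text
t 17.55 [ 532.43 -126.33   75.14] Fw [ 7.7 -1.5  6.7] Ftool [-6.7 -5.   6.1] T [-0.61 -2.21 -0.11] op 25.5 yaw 28.1 brd [  7.62 -76.56]
r_hump 145.34 r_hollow 59.28
w12 slope dy/dz deg -3.21 top z [124.1 125.9] col mean tz 0.1
   top plane slopes deg y,z [ 0.9 -0.2]
```

View pics/w12.png

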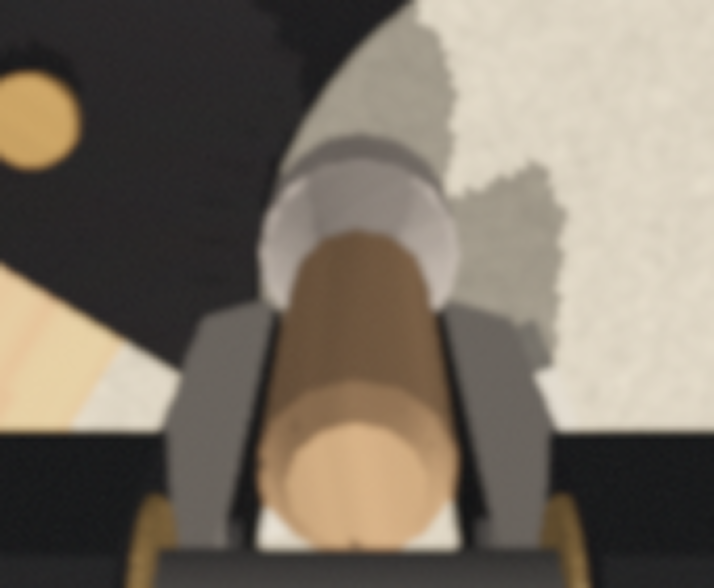

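Emit:
apply_moves:
  steps:
    - {"travel": [0.1,1,0.4],"spin": 0}
    - {"travel": [0.2,2,0.6],"spin": 0}
    - {"travel": [0.3,3,0.7],"spin": 0}
    - {"travel": [0.5,4,0.8],"spin": 0}
    - {"travel": [0.5,4.5,0.8],"spin": 0}
    - {"travel": [0.5,4.5,0.8],"spin": 0}

```text
time: 18.1
eef_pos: [530.7, -122.2, 74.5]
tool_rot: [-0.883, 1.567, -0.393]
ft_force: [6.7, -3.1, 5.0]
opening: 0.271
```

```bash
python3 st.py; python3 -c "
from h import *
save('wrist','w13')"; python3 tilt.py w13
```

```text
t 18.1 [ 530.69 -122.19   74.48] Fw [ 6.7 -3.1  5. ] Ftool [-5.  -5.9  4.4] T [-1.04 -1.94  0.06] op 25.4 yaw 28.1 brd [  5.51 -72.59]
r_hump 140.85 r_hollow 59.68
w13 slope dy/dz deg -0.83 top z [123.6 125.3] col mean tz 0.1
   top plane slopes deg y,z [0.3 0.3]
```

Emit:
apply_moves:
  steps:
    - {"travel": [0.1,1,0.2],"spin": 0}
    - {"travel": [0.1,1.5,0.3],"spin": 0}
    - {"travel": [0.1,1.5,0.3],"spin": 0}

```text
time: 18.4
eef_pos: [530.1, -120.8, 74.3]
tool_rot: [-0.926, 1.567, -0.436]
ft_force: [6.8, -3.0, 4.8]
opening: 0.273
```

```bash
python3 st.py; python3 -c "
from h import *
save('wrist','w14')"; python3 tilt.py w14
```

```text
t 18.4 [ 530.15 -120.8    74.32] Fw [ 6.8 -3.   4.8] Ftool [-4.8 -5.8  4.6] T [-1.14 -1.84  0.04] op 25.7 yaw 28.1 brd [  4.84 -71.26]
r_hump 139.35 r_hollow 59.85
w14 slope dy/dz deg -0.36 top z [123.6 125.2] col mean tz 0.1
   top plane slopes deg y,z [-0.4  0.2]
```

Upright again (0.4°). I'll relax the elastic load, open a little, and look.

Emit:
apply_moves:
  steps:
    - {"travel": [0,-0.6,0.3],"spin": 0}
    - {"travel": [0,-1.2,0.5],"spin": 0}
    - {"travel": [0,-1.2,0.5],"spin": 0}

```text
time: 18.7
eef_pos: [530.6, -121.3, 74.3]
tool_rot: [-0.772, 1.569, -0.281]
ft_force: [2.5, -0.5, 10.9]
opening: 0.271
```

```bash
python3 st.py; python3 -c "
from h import *
save('wrist','w15')"; python3 tilt.py w15
```

```text
t 18.7 [ 530.57 -121.25   74.34] Fw [ 2.5 -0.5 10.9] Ftool [-10.9  -1.6   2. ] T [-0.29 -0.69  0.01] op 25.4 yaw 28.1 brd [  5.31 -71.67]
r_hump 139.93 r_hollow 59.55
w15 slope dy/dz deg -0.57 top z [123.6 125.2] col mean tz 0.1
   top plane slopes deg y,z [-0.   0.2]
```

Emit:
apply_moves:
  steps:
    - {"travel": [0,0,0],"spin": 0}
    - {"travel": [0,0,0],"spin": 0}
    - {"travel": [0,0,0],"spin": 0}
    - {"travel": [0,0,0],"spin": 0}
    - {"travel": [0,0,0],"spin": 0}
  hand: 0.28

```text
time: 19.17
eef_pos: [529.3, -120.8, 73.5]
tool_rot: [2.719, 1.57, -3.073]
ft_force: [-1.3, 0.3, -0.3]
opening: 0.594
```

```bash
python3 st.py; python3 -c "
from h import *
save('wrist','w16');m=load('w16');cv2.imwrite('pics/w16.png',cv2.resize(m['im'][140:280,170:340],None,fx=4.2,fy=4.2,interpolation=cv2.INTER_CUBIC))"; python3 tilt.py w16
```

```text
t 19.17 [ 529.27 -120.85   73.47] Fw [-1.3  0.3 -0.3] Ftool [ 0.3  0.9 -1. ] T [0.   0.02 0.09] op 55.8 yaw 28.1 brd [  3.97 -71.38]
r_hump 139.05 r_hollow 60.71
w16 slope dy/dz deg -0.12 top z [123.6 125. ] col mean tz 1.0
   top plane slopes deg y,z [-0.8  0.3]
```

View pics/w16.png

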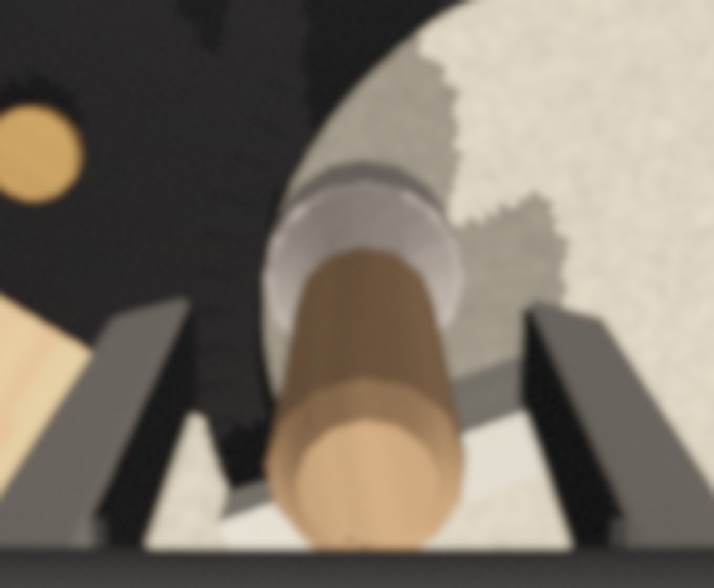

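The stylus stands free and upright against the edge, with the foot at (365,265) in the crop. The stop's white wall shows just ahead at (500,430). I'll measure the exact centre for re-gripping.

```bash
python3 - <<'E'
from h import *
s=ctrl.sense();p,R=tool(s)
P=(531.8,-49.4,-.091)
for f in('w3','w16'):
    m=load(f)
    v,u=np.mgrid[190:275,225:290]
    Q=px2w(m,u.ravel(),v.ravel());M=(Q[:,2]>120)&(Q[:,2]<128);q=Q[M]
    C=(q.min(0)+q.max(0))/2
    # handle side points z 70-110 -> fit circle radius13 using R frame
    S=Q[(Q[:,2]>72)&(Q[:,2]<112)]
    c=least_squares(lambda c:np.hypot(S[:,0]-c[0],S[:,1]-c[1])-13,C[:2],loss='soft_l1').x
    print(f,len(q),C.round(1),'side fit',c.round(1),len(S))
print(p, R.T@(np.array([*c,p[2]])-p),w2b(P,[c]),np.hypot(*(w2b(P,[c])[0]-[61.3,-51.4])))
w=px2w(m,np.array([180+60//4]),np.array([250]))
save('top','t16');m=load('t16');cv2.imwrite('pics/t16.png',cv2.resize(m['im'][150:310,180:420],None,fx=3.2,fy=3.2,interpolation=cv2.INTER_CUBIC))
E
```

```text
w3 1511 [573.7 104.2 123.3] side fit [573.9 104.1] 720
w16 1506 [ 528.9 -118.8  122.9] side fit [ 529.2 -119.2] 755
[ 529.36656427 -120.86513003   73.53630865] [-2.54964629e-05  1.52358642e+00  6.01068297e-01] [[  3.73574195 -69.78738285]] 60.42962562114131
```

View pics/t16.png

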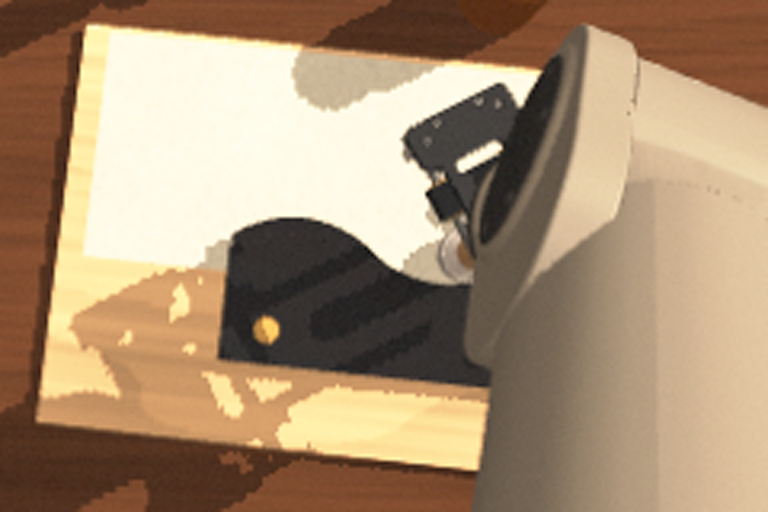

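Emit:
apply_moves:
  steps:
    - {"travel": [0,1.5,0.6],"spin": 0.12}
    - {"travel": [0,1.5,0.6],"spin": 0.24}
    - {"travel": [0,1.5,0.6],"spin": 0.36}
    - {"travel": [0,1.5,0.6],"spin": 0.48}
    - {"travel": [0,1.5,0.6],"spin": 0.6}
    - {"travel": [0,1.5,0.6],"spin": 0.72}
    - {"travel": [0,1.5,0.6],"spin": 0.84}
    - {"travel": [0,1.5,0.6],"spin": 0.96}
    - {"travel": [0,1.5,0.6],"spin": 1.08}
    - {"travel": [0,1.5,0.6],"spin": 1.2}
    - {"travel": [5,1.5,0.6],"spin": 1.32}
    - {"travel": [10,1.5,0.6],"spin": 1.44}
    - {"travel": [15,1.5,0.6],"spin": 1.56}
    - {"travel": [20,1.5,0.6],"spin": 1.65}
    - {"travel": [23.5,1.5,0.6],"spin": 1.65}
    - {"travel": [23.5,1.5,0.6],"spin": 1.65}
    - {"travel": [23.5,1.5,0.6],"spin": 1.65}

```text
time: 20.68
eef_pos: [529.3, -119.3, 50.1]
tool_rot: [-1.679, 1.57, -2.834]
ft_force: [-0.2, 0.2, -0.6]
opening: 0.641
```

```bash
python3 st.py; python3 -c "
from h import *
save('wrist','w17');m=load('w17');cv2.imwrite('pics/w17.png',cv2.resize(m['im'],None,fx=1.5,fy=1.5,interpolation=cv2.INTER_CUBIC))
s=ctrl.sense();p,R=tool(s)
v,u=np.mgrid[190:330,215:300]
Q=px2w(m,u.ravel(),v.ravel());S=Q[(Q[:,2]>75)&(Q[:,2]<112)]
c=least_squares(lambda c:np.hypot(S[:,0]-c[0],S[:,1]-c[1])-13,p[:2],loss='soft_l1').x
print(c,R.T@(np.array([*c,p[2]])-p))
"
```

```text
t 20.68 [ 529.31 -119.27   50.14] Fw [-0.2  0.2 -0.6] Ftool [ 0.6 -0.1 -0.3] T [-0.05  0.16 -0.03] op 60.3 yaw -66.2 brd [  3.87 -69.8 ]
r_hump 137.61 r_hollow 60.3
[ 528.93573169 -119.06816736] [-2.79339116e-05 -3.65550472e-01 -4.59329691e-01]
```

View pics/w17.png

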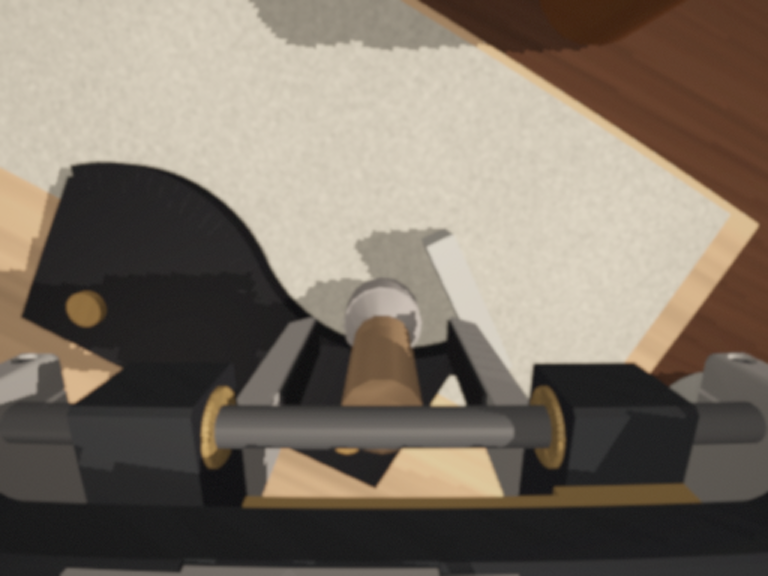

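The stylus (383,315) is centred between the pads. The stop wall at (460,290) is in clear view about 18 mm ahead, so I'll close.

Emit:
apply_moves:
  steps:
    - {"travel": [0,0,-0.4],"spin": 0}
    - {"travel": [0,0,-0.4],"spin": 0}
    - {"travel": [0,0,-0.4],"spin": 0}
    - {"travel": [0,0,-0.4],"spin": 0}
    - {"travel": [0,0,-0.4],"spin": 0}
    - {"travel": [0,0,-0.4],"spin": 0}
    - {"travel": [0,0,-0.4],"spin": 0}
    - {"travel": [0,0,-0.4],"spin": 0}
    - {"travel": [0,0,-0.4],"spin": 0}
    - {"travel": [0,0,-0.4],"spin": 0}
  hand: -1

```text
time: 21.57
eef_pos: [529.3, -118.9, 50.3]
tool_rot: [1.224, 1.571, 0.065]
ft_force: [-0.8, 0.1, 2.7]
opening: 0.272
```

```bash
python3 st.py; python3 arc.py 60.2 0.4 0.3 9 0 0
```

```text
t 21.57 [ 529.29 -118.89   50.25] Fw [-0.8  0.1  2.7] Ftool [-2.7 -0.7 -0.4] T [0.05 0.21 0.02] op 25.6 yaw -66.4 brd [  3.82 -69.43]
r_hump 137.26 r_hollow 60.24
[{"travel": [0.0, 0.0, -2.0], "spin": 0.033}, {"travel": [0.0, 0.2, -4.0], "spin": 0.067}, {"travel": [0.0, 0.3, -6.0], "spin": 0.1}, {"travel": [0.0, 0.6, -8.0], "spin": 0.133}, {"travel": [0.0, 0.9, -10.0], "spin": 0.167}, {"travel": [0.0, 1.3, -12.0], "spin": 0.2}, {"travel": [0.0, 1.7, -13.9], "spin": 0.233}, {"travel": [0.0, 2.2, -15.8], "spin": 0.267}, {"travel": [0.0, 2.8, -17.8], "spin": 0.3}]
```

```bash
python3 arc.py 59 11.8 -0.24 8 0 0;  python3 arc.py 59 11.8 -0.33 11 0 0 | tail -c 200
```

```text
[{"travel": [0.0, -0.3, 1.8], "spin": -0.03}, {"travel": [0.0, -0.6, 3.6], "spin": -0.06}, {"travel": [0.0, -0.8, 5.4], "spin": -0.09}, {"travel": [0.0, -1.0, 7.1], "spin": -0.12}, {"travel": [0.0, -1.1, 8.9], "spin": -0.15}, {"travel": [0.0, -1.2, 10.8], "spin": -0.18}, {"travel": [0.0, -1.2, 12.6], "spin": -0.21}, {"travel": [0.0, -1.1, 14.4], "spin": -0.24}]
 "spin": -0.21}, {"travel": [0.0, -1.1, 14.4], "spin": -0.24}, {"travel": [0.0, -1.0, 16.2], "spin": -0.27}, {"travel": [0.0, -0.9, 18.0], "spin": -0.3}, {"travel": [0.0, -0.6, 19.8], "spin": -0.33}]
```

Emit:
apply_moves:
  steps:
    - {"travel": [0,-0.6,0],"spin": 0}
    - {"travel": [0,-1.0,1.8],"spin": 0}
    - {"travel": [0,-1.2,3.6],"spin": 0}
    - {"travel": [0,-1.4,5.4],"spin": 0}
    - {"travel": [0,-1.6,7.1],"spin": 0}

```text
time: 21.98
eef_pos: [530.9, -125.4, 50.3]
tool_rot: [2.625, 1.57, 1.466]
ft_force: [0.8, 4.8, 5.7]
opening: 0.273
```

```bash
python3 st.py; python3 -c "
from h import *
save('wrist','w18');m=load('w18');cv2.imwrite('pics/w18.png',cv2.resize(m['im'][140:290,170:340],None,fx=4,fy=4,interpolation=cv2.INTER_CUBIC))"; python3 tilt.py w18
```

```text
t 21.98 [ 530.91 -125.4    50.26] Fw [0.8 4.8 5.7] Ftool [-5.7  2.7 -4.1] T [ 1.43 -0.09  0.01] op 25.7 yaw -66.4 brd [  6.02 -75.77]
r_hump 143.88 r_hollow 60.42
w18 slope dy/dz deg -0.25 top z [121.3 124.4] col mean tz -0.2
   top plane slopes deg y,z [-11.3   0.6]
```

View pics/w18.png

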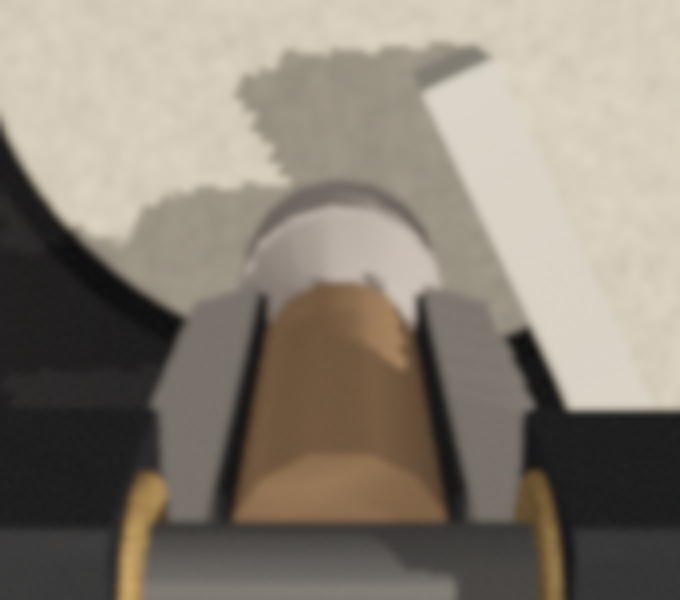

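Upright (0.25°), with gentle edge contact of 2.7 N, and the stop is a few mm ahead of the foot. Continuing.

Emit:
apply_moves:
  steps:
    - {"travel": [0,-0.1,1.0],"spin": 0}
    - {"travel": [0,-0.1,1.8],"spin": 0}
    - {"travel": [0,-0.2,3.7],"spin": 0}
    - {"travel": [0,-0.2,5.5],"spin": 0}
    - {"travel": [0,-0.1,7.3],"spin": 0}
    - {"travel": [0,0,9.0],"spin": 0}

```text
time: 22.53
eef_pos: [534.3, -133.5, 50.2]
tool_rot: [2.896, 1.569, 1.737]
ft_force: [-0.0, 7.4, 6.9]
opening: 0.269
```

```bash
python3 st.py
```

```text
t 22.53 [ 534.34 -133.49   50.25] Fw [-0.   7.4  6.9] Ftool [-6.9  2.9 -6.8] T [ 1.71  0.23 -0.05] op 25.3 yaw -66.4 brd [ 10.17 -83.51]
r_hump 152.67 r_hollow 60.37
```

Emit:
apply_moves:
  steps:
    - {"travel": [0,0.1,1.0],"spin": 0}
    - {"travel": [0,0.2,2.0],"spin": 0}
    - {"travel": [0,0.3,3.0],"spin": 0}
    - {"travel": [0,0.3,3.0],"spin": 0}

```text
time: 22.87
eef_pos: [535.8, -136.2, 50.3]
tool_rot: [2.919, 1.57, 1.76]
ft_force: [0.1, 6.6, 6.4]
opening: 0.271
```

```bash
python3 st.py
```

```text
t 22.87 [ 535.77 -136.21   50.25] Fw [0.1 6.6 6.4] Ftool [-6.4  2.8 -6. ] T [ 1.55  0.14 -0.07] op 25.5 yaw -66.4 brd [ 11.85 -86.09]
r_hump 155.74 r_hollow 60.41
```

Emit:
apply_moves:
  steps:
    - {"travel": [0,0.1,0.5],"spin": 0}
    - {"travel": [0,0.2,1.0],"spin": 0}
    - {"travel": [0,0.2,1.0],"spin": 0}

```text
time: 23.12
eef_pos: [536.2, -136.8, 50.3]
tool_rot: [3.054, 1.569, 1.895]
ft_force: [-0.9, 6.7, 9.8]
opening: 0.271
```

```bash
python3 st.py; python3 -c "
from h import *
save('wrist','w19');m=load('w19');cv2.imwrite('pics/w19.png',cv2.resize(m['im'][140:290,170:340],None,fx=4,fy=4,interpolation=cv2.INTER_CUBIC))"
```

```text
t 23.12 [ 536.2  -136.83   50.26] Fw [-0.9  6.7  9.8] Ftool [-9.8  1.8 -6.5] T [ 1.8   0.47 -0.02] op 25.5 yaw -66.4 brd [ 12.32 -86.67]
r_hump 156.47 r_hollow 60.35
```

View pics/w19.png

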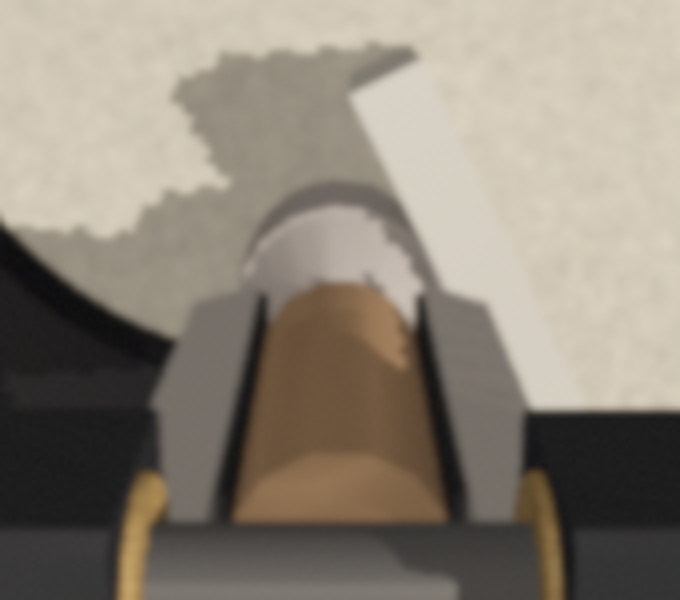

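The foot looks to be at the wall (430,260). I'll confirm by force with another small push.

Emit:
apply_moves:
  steps:
    - {"travel": [-0.1,-0.2,0.5],"spin": 0}
    - {"travel": [-0.1,-0.2,1.0],"spin": 0}
    - {"travel": [-0.1,-0.2,1.0],"spin": 0}

```text
time: 23.42
eef_pos: [536.2, -137.0, 50.3]
tool_rot: [3.137, 1.568, 1.979]
ft_force: [-2.6, 11.1, 10.8]
opening: 0.274
```

```bash
python3 st.py
```

```text
t 23.42 [ 536.18 -137.01   50.26] Fw [-2.6 11.1 10.8] Ftool [-10.7   2.1 -11.3] T [ 2.91  0.75 -0.  ] op 25.7 yaw -66.4 brd [ 12.32 -86.85]
r_hump 156.63 r_hollow 60.46
```

Stop contact confirmed: the push rose by 5 N with only 0.2 mm of movement. Now I'll relax most of the stored load, keeping light contact, before releasing.

Emit:
apply_moves:
  steps:
    - {"travel": [-0.1,0,-0.5],"spin": 0}
    - {"travel": [-0.2,0,-1.2],"spin": 0}
    - {"travel": [-0.2,0,-1.2],"spin": 0}

```text
time: 23.67
eef_pos: [536.0, -136.9, 50.3]
tool_rot: [3.117, 1.57, 1.958]
ft_force: [1.4, 6.2, -0.8]
opening: 0.272
```

```bash
python3 st.py;  python3 -c "
from h import *
save('wrist','w20')"; python3 tilt.py w20
```

```text
t 23.67 [ 536.01 -136.89   50.3 ] Fw [ 1.4  6.2 -0.8] Ftool [ 0.8  3.8 -5.2] T [ 1.54 -0.4  -0.03] op 25.5 yaw -66.4 brd [ 12.15 -86.75]
r_hump 156.46 r_hollow 60.54
w20 slope dy/dz deg -0.19 top z [121.1 124.4] col mean tz -0.1
   top plane slopes deg y,z [-8.5  0.8]
```

Emit:
apply_moves:
  steps:
    - {"travel": [0.1,0,0],"spin": 0}
    - {"travel": [0.1,0,0],"spin": 0}

```text
time: 23.88
eef_pos: [536.1, -136.9, 50.3]
tool_rot: [3.011, 1.57, 1.852]
ft_force: [2.6, 6.9, 2.0]
opening: 0.275
```

Emit:
apply_moves:
  steps:
    - {"travel": [0,0,0],"spin": 0}
    - {"travel": [0,0,0],"spin": 0}
    - {"travel": [0,0,0],"spin": 0}
    - {"travel": [0,0,0],"spin": 0}
    - {"travel": [0,0,0],"spin": 0}
    - {"travel": [0,0,0],"spin": 0}
  hand: 0.28

```text
time: 24.38
eef_pos: [535.9, -137.8, 50.4]
tool_rot: [-1.061, 1.571, -2.22]
ft_force: [0.7, -0.7, -0.4]
opening: 0.633
```

```bash
python3 st.py; python3 -c "
from h import *
save('wrist','w21');m=load('w21');cv2.imwrite('pics/w21.png',cv2.resize(m['im'][120:290,150:360],None,fx=3.5,fy=3.5,interpolation=cv2.INTER_CUBIC))
s=ctrl.sense();p,R=tool(s)
v,u=np.mgrid[190:330,215:300]
Q=px2w(m,u.ravel(),v.ravel());S=Q[(Q[:,2]>75)&(Q[:,2]<112)]
c=least_squares(lambda c:np.hypot(S[:,0]-c[0],S[:,1]-c[1])-13,p[:2],loss='soft_l1').x
print(c,R.T@(np.array([*c,p[2]])-p),w2b((531.8,-49.4,-.091),[c]))
"; python3 tilt.py w21
```

```text
t 24.38 [ 535.92 -137.8    50.36] Fw [ 0.7 -0.7 -0.4] Ftool [0.4 0.3 0.9] T [-0.06  0.09  0.02] op 59.5 yaw -66.4 brd [ 12.13 -87.66]
r_hump 157.26 r_hollow 61.09
[ 535.67284888 -136.51038096] [-2.01206485e-04  2.42949528e-01 -1.27552732e+00] [[ 11.77293296 -86.39800622]]
w21 slope dy/dz deg 0.05 top z [121.5 124.3] col mean tz -1.2
   top plane slopes deg y,z [-11.3   0.6]
```

View pics/w21.png

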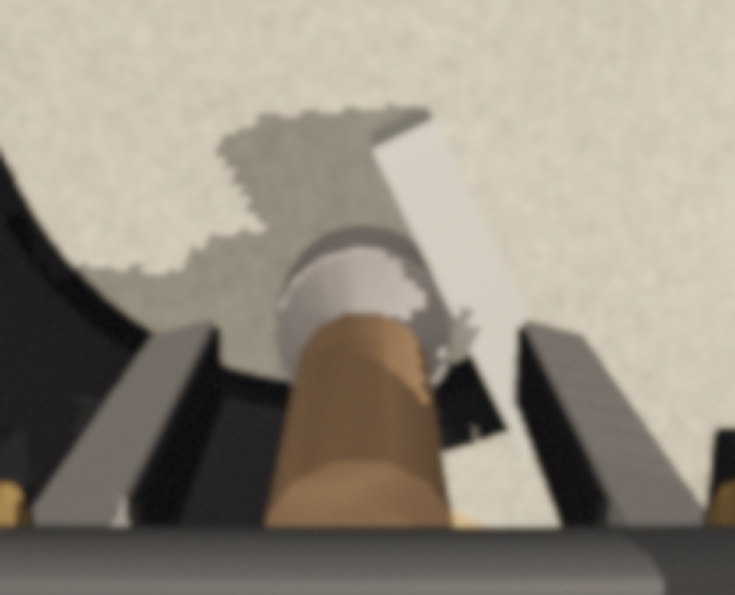

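The stylus stands upright, touching the edge and the stop; it measures (11.8, -86.4) against the target (12.5, -86.3). Retracting straight up.

Emit:
apply_moves:
  steps:
    - {"travel": [-5,0,-1.2],"spin": 0}
    - {"travel": [-15,0,-1.2],"spin": 0}
    - {"travel": [-35,0,-1.2],"spin": 0}
    - {"travel": [-60,0,-1.2],"spin": 0}
    - {"travel": [-90,0,-1.2],"spin": 0}
    - {"travel": [-120,0,-1.2],"spin": 0}
    - {"travel": [-150,0,-1.2],"spin": 0}
    - {"travel": [-150,0,-1.2],"spin": 0}
    - {"travel": [-150,0,-1.2],"spin": 0}

```text
time: 25.18
eef_pos: [536.3, -136.5, 202.3]
tool_rot: [1.385, 1.568, 0.227]
ft_force: [0.7, 0.6, -0.4]
opening: 0.643
```

```bash
python3 st.py; python3 -c "
from h import *
save('wrist','w22');m=load('w22');cv2.imwrite('pics/w22.png',cv2.resize(m['im'],None,fx=1.5,fy=1.5))
s=ctrl.sense();p,R=tool(s)
v,u=np.mgrid[130:260,200:320]
Q=px2w(m,u.ravel(),v.ravel());S=Q[(Q[:,2]>65)&(Q[:,2]<115)]
c=least_squares(lambda c:np.hypot(S[:,0]-c[0],S[:,1]-c[1])-13,p[:2],loss='soft_l1').x
T=Q[(Q[:,2]>118)&(Q[:,2]<128)];T=(T.min(0)+T.max(0))/2
print(c,T,w2b((531.8,-49.4,-.091),[c]))
save('scene','s22');m=load('s22');cv2.imwrite('pics/s22.png',cv2.resize(m['im'],None,fx=1.5,fy=1.5))
"
```

```text
t 25.18 [ 536.31 -136.55  202.28] Fw [ 0.7  0.6 -0.4] Ftool [ 0.4  0.9 -0.2] T [-0.06  0.14  0.01] op 60.5 yaw -66.4 brd [ 12.41 -86.38]
r_hump 156.25 r_hollow 60.12
[ 534.95978721 -136.00816083] [ 535.21504487 -135.96836569  121.50352459] [[ 11.01718271 -85.96266319]]
```

View pics/w22.png

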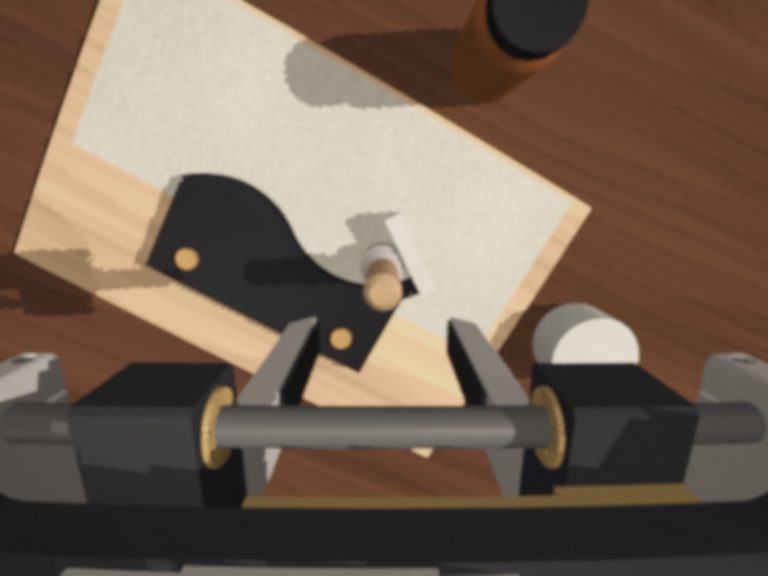

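View pics/s22.png

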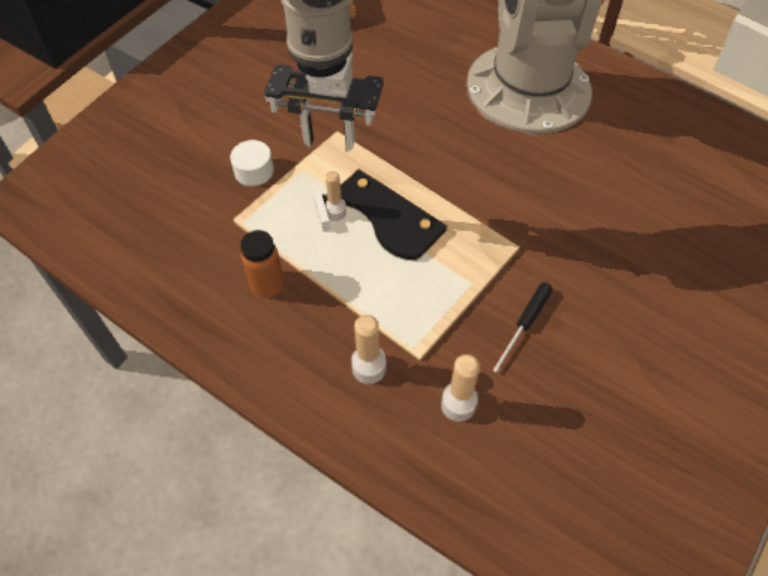

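```bash
python3 -c "
from bench import ctrl
print(ctrl.sign_off())"
```

```text
the job is handed in; nothing more can be done
None
```

The stylus was traced along the whole edge and now stands upright and released against the stop. The foot did not stay flat on the board the whole way, though. I handed the job in at about 25 s of the 54 s allowed.

**Trace:** I took the 112 mm stylus on the board; the two taller look-alikes on the bench were not touched. I brought its foot against the open end and slid it over the hump and through the hollow to the stop. It pressed against the edge with about 3–9 N, and the highest force I read was about 19 N, pressing down.

**Last checks:**
- **Stop contact:** pushing on raised the force by 5 N with only 0.2 mm of movement, so the foot was against the stop.
- **Position:** after release, the stylus axis measured (11.8, -86.4) against the target (12.5, -86.3). A second look from above gave (11.0, -86.0); the 1–1.5 mm spread is within the camera calibration.
- **Surroundings:** in the last scene picture the jar, tin and screwdriver look undisturbed. I compared them by eye only.

**What went less well:**
- **Tilt during the trace:** the stylus leaned forward about 2.5–3° in the jaws through most of the trace. It reached about 8° roughly 15 mm before the stop, so the foot's rear rim was lifted by about 2 mm and briefly about 5 mm.
- **How I mended it:** I stood it upright against the edge, which may have slid the foot back a few mm. I then let go, gripped it again lower down, and finished the last 18 mm upright, with less than 0.5° of lean.

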